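# Turn round the row of stripped-down clamp parts

## Robot

A 6-joint arm with a two-finger parallel gripper is mounted at the origin on a cart in front of the work surface, level with it; the furniture and walls round the work are solid. World frame = base frame: x ahead of the robot, y to its left, z up, the work surface at z = 0. Lengths are in m, angles in rad, forces in N, time in s.
With the tool pointing down it reaches from about 0.25 to 0.775 m from the base axis. Payload 4 kg.
Tool frame: the origin (TCP) lies midway between the tips of the shut fingers; the grasp point (between the pads) lies 19 mm behind it; z points along the fingers, y is the direction in which the jaws open and shut (so a half turn about z gives the same grasp; the last joint's range is limited). The gripper opens to 94 mm and grips with 3 to 60 N. Pads are 16 mm wide; open, the fingers measure 119 mm over their backs; the gripper's body (75 mm by 177 mm) begins 78 mm behind the grasp point.
Start: joints at [1.035, 0.087, 1.371, -0, 1.684, -0.103], TCP at [0.231, 0.499, 0.206] pointing down, gripper open.
Joint ranges: [-3.1, 3.1], [-0.76, 2.03], [0.27, 2.55], [-1.08, 4.22], [0.17, 2.65], [-2.57, 2.57]. Speed limits (rad/s): [2.79, 2.79, 3.14, 3.14, 3.14, 3.14].

## Interface

Orientations are given as [roll, pitch, yaw] about the fixed x, y, z axes, in that order (R = Rz(yaw) Ry(pitch) Rx(roll)).
In Python, from bench import robot gives the robot as it stands.
- The arm moves only by the tool servo_tool, never from a script. Its argument "rows" is a list of rows, each a list of 2 entries, a list of its own where there are three numbers: the shift along the tool's x, y, z normalised to -1 to 1, where 1 is 0.08 m, then the turn about the tool's z normalised to -1 to 1, where 1 is pi/2 rad. A call has 1 to 12 rows; each row is the pose to reach, as a shift and turn from the pose commanded when the call began, along the tool's axes at that moment; what a row does not reach only later rows make up. A row lasts 1/12 s, in which the tool goes at most 41.7 mm and 7.16 degrees, less where a joint would pass 70% of its speed; a pose out of reach is approached as far as the arm can. A call with a number of a shift or a turn outside -1 to 1 is refused whole. A call with a gripper value outside its range is refused whole. "grip" is the closure, from -1 (fully open) to 1 (shut), set as the call begins (left out, the last holds). The fingers move at their own pace and stop on an object; the grip force is fixed at half the most. Time passes only in rows, so rows that repeat a pose let the fingers close. It gives the time, the measured TCP pose, the force and the opening at its end, in the units of the state.
- robot.get_obs(): the state, without advancing time (a new reading comes with each control period).
- robot.snapshot(name): name is "side" or "top" or "wrist"; returns a dict with "pixels" (384x512x3 uint8, red, green, blue), "camera_matrix" (3x3 intrinsics, pixels), "world_from_camera" (4x4, takes a point from camera to world coordinates). Camera axes: x right, y down, z forward; pixel columns grow to the right and rows downward; lengths in m; the calibration is good to about 2 mm. A picture is of the moment at which its call begins. There is no depth.
- robot.close_job(): hands the job in, once; it reports no verdict.
The state is a dict: "time": time; "joint_positions": joint angles; "qvel": joint speeds; "joint_torque": joint torques, N m; "tool_pos": TCP position; "ee_rot": TCP orientation; "wrist_force": force on the tool from outside, world axes, zero at the start; "wrist_torque": the same for the moment, N m; "width": finger opening in m.
Only numpy, scipy, OpenCV 4.12 (cv2) and the standard library are available. Lean on these libraries where they do the work, as an engineer would, in place of code of your own. Each camera call takes 0.05 s, during which the arm holds its last target.

## Task

A clamp has been stripped down and its four parts lie on the metal rail in the order they came off, beginning at the yellow end stop. Move all four to the wooden rail in the reverse order for reassembly, so that the part nearest the yellow stop on the metal rail ends up farthest from the yellow stop on the wooden one, and so on, each standing upright as it was in the middle of its own pocket. Leave the jar and the roll of tape alone.

Things in the scene. Friction and masses are not known exactly. Their poses are not given: they have to be found in the camera images.
- knob_center (a point): black eight-lobed clamp knob with a red cap, loose: black body 44 mm across and 16 mm high, on it the red cap 24 mm across; 30 mm high in all, 50 g. Point: the part's centre, half-way up; z is up, along its axis of symmetry. Rests on the blue pad at the start.
- collar_center (a point): light grey round shaft collar (clamp ring), loose, lying flat: 28x30 mm, 12 mm high, 45 g. Point: the part's centre, half-way up; z is up, along its axis of symmetry. Rests on the black pad at the start.
- post_center (a point): white nylon spacer post, loose, standing on end: 17 mm in diameter, 60 mm high, 30 g. Point: the part's centre, half-way up; z is up, along its axis of symmetry. Stands on the green pad at the start.
- foot_center (a point): dark grey rubber foot, loose: round, 29 mm across at the top and narrower below, 16 mm high, 12 g. Point: the part's centre, half-way up; z is up, along its axis of symmetry. Rests on the red pad at the start.
- metal_rail: aluminium rail, 66x294x20 mm, fixed, coloured pads in its pockets; the parts start here. 4 pockets in a row, centres at x=0, y=-105, -35, 35, 105 mm in its frame, floor 12 mm above the table, 66 mm wide along the row, open at the long sides, parted by walls 6 mm high. A yellow stop, 20 mm high, marks the +y end only. Origin: underside, mid-row; y along the row to the yellow stop, z up. Any yaw.
- wooden_rail: plywood rail, 66x294x20 mm, fixed, cork in its pockets, empty at the start. 4 pockets in a row, centres at x=0, y=-105, -35, 35, 105 mm in its frame, floor 12 mm above the table, 66 mm wide along the row, open at the long sides, parted by walls 6 mm high. A yellow stop, 20 mm high, marks the +y end only. Origin: underside, mid-row; y along the row to the yellow stop, z up. Any yaw.
- blue_pad: blue pad, 58x60x4 mm, fixed; it lies in one of the metal rail's four pockets (which one differs from start to start) and stays there. Origin: centre of its underside, 8 mm above the table; axes as the metal rail's. At the start the clamp knob is on it.
- black_pad: black pad, 58x60x4 mm, fixed; it lies in one of the metal rail's four pockets (which one differs from start to start) and stays there. Origin: centre of its underside, 8 mm above the table; axes as the metal rail's. At the start the shaft collar is on it.
- green_pad: green pad, 58x60x4 mm, fixed; it lies in one of the metal rail's four pockets (which one differs from start to start) and stays there. Origin: centre of its underside, 8 mm above the table; axes as the metal rail's. At the start the spacer post is on it.
- red_pad: red pad, 58x60x4 mm, fixed; it lies in one of the metal rail's four pockets (which one differs from start to start) and stays there. Origin: centre of its underside, 8 mm above the table; axes as the metal rail's. At the start the rubber foot is on it.
- jar: bystander: loose clear jar with a red lid, 57 mm across, 75 mm high, standing beside the rails, to the right. Origin: centre of its underside.
- black_tape: bystander: loose roll of black tape, 58 mm across, 19 mm high, lying flat on the far side of the rails. Origin: centre of its underside.
There are look-alikes about, which are no part of the job. What is shaped like the part that bears knob_center but green or orange is not meant.

How it is judged:
At the end, for the whole second after the job is handed in: Each part stands at rest on the cork of the wooden rail, upright within 0.15 rad and within 12 mm (along and across the rail) of the middle of its pocket: a part whose pad is n-th from the yellow stop on the metal rail is in the pocket n-th from the other end of the wooden rail (((y of blue_pad in the frame of metal_rail between -0.115 and -0.095 m and y of knob_center in the frame of wooden_rail between 0.093 and 0.117 m) or (y of blue_pad in the frame of metal_rail between -0.045 and -0.025 m and y of knob_center in the frame of wooden_rail between 0.023 and 0.047 m) or (y of blue_pad in the frame of metal_rail between 0.025 and 0.045 m and y of knob_center in the frame of wooden_rail between -0.047 and -0.023 m) or (y of blue_pad in the frame of metal_rail between 0.095 and 0.115 m and y of knob_center in the frame of wooden_rail between -0.117 and -0.093 m)) and x of knob_center in the frame of wooden_rail between -0.012 and 0.012 m and z of knob_center in the frame of wooden_rail between 0.022 and 0.032 m and angle between each of knob_center, collar_center, post_center, foot_center's own z axis and vertical below 0.15 rad and linear speed of each of knob, collar, post, foot below 0.02 m/s and ((y of black_pad in the frame of metal_rail between -0.115 and -0.095 m and y of collar_center in the frame of wooden_rail between 0.093 and 0.117 m) or (y of black_pad in the frame of metal_rail between -0.045 and -0.025 m and y of collar_center in the frame of wooden_rail between 0.023 and 0.047 m) or (y of black_pad in the frame of metal_rail between 0.025 and 0.045 m and y of collar_center in the frame of wooden_rail between -0.047 and -0.023 m) or (y of black_pad in the frame of metal_rail between 0.095 and 0.115 m and y of collar_center in the frame of wooden_rail between -0.117 and -0.093 m)) and x of collar_center in the frame of wooden_rail between -0.012 and 0.012 m and z of collar_center in the frame of wooden_rail between 0.013 and 0.023 m and ((y of green_pad in the frame of metal_rail between -0.115 and -0.095 m and y of post_center in the frame of wooden_rail between 0.093 and 0.117 m) or (y of green_pad in the frame of metal_rail between -0.045 and -0.025 m and y of post_center in the frame of wooden_rail between 0.023 and 0.047 m) or (y of green_pad in the frame of metal_rail between 0.025 and 0.045 m and y of post_center in the frame of wooden_rail between -0.047 and -0.023 m) or (y of green_pad in the frame of metal_rail between 0.095 and 0.115 m and y of post_center in the frame of wooden_rail between -0.117 and -0.093 m)) and x of post_center in the frame of wooden_rail between -0.012 and 0.012 m and z of post_center in the frame of wooden_rail between 0.037 and 0.047 m and ((y of red_pad in the frame of metal_rail between -0.115 and -0.095 m and y of foot_center in the frame of wooden_rail between 0.093 and 0.117 m) or (y of red_pad in the frame of metal_rail between -0.045 and -0.025 m and y of foot_center in the frame of wooden_rail between 0.023 and 0.047 m) or (y of red_pad in the frame of metal_rail between 0.025 and 0.045 m and y of foot_center in the frame of wooden_rail between -0.047 and -0.023 m) or (y of red_pad in the frame of metal_rail between 0.095 and 0.115 m and y of foot_center in the frame of wooden_rail between -0.117 and -0.093 m)) and x of foot_center in the frame of wooden_rail between -0.012 and 0.012 m and z of foot_center in the frame of wooden_rail between 0.015 and 0.025 m); the robot touches nothing.
It fails at once if the jar is moved by more than 30 mm (distance of jar from where it was at the start of the episode above 0.03 m).
It fails at once if the roll of tape is moved by more than 30 mm (distance of black_tape from where it was at the start of the episode above 0.03 m).
It also fails if it takes over 109 s, if anything falls off the work surface, if the arm or the gripper's body presses on something with over 40 N, if the wrist force passes 120 N, or if a joint passes its speed limit or range.

## Working session

There is one attempt and no reset: what is moved stays moved. The work goes in short steps, Python scripts to look and compute and a tool call to move; the robot and the scene stay as the last step left them, time stands still between calls to the robot, and variables do not carry over. Pictures are saved under pics/ and viewed, and the job is handed in when it is done.

Besides the shell and the picture viewer there is one more tool, called after "Emit:" by a JSON object that holds its "fn" and its "kwargs", one argument or row to a line. servo_tool: Moves the arm, as the interface text tells. Its arguments: {"type":"object","properties":{"rows":{"type":"array"},"grip":{"type":"number"}},"required":["rows"]}

```bash
mkdir -p pics
python3 - <<'E'
from bench import robot
import cv2,pickle
o=robot.get_obs();print(o)
for n in("top","side","wrist"):
    s=robot.snapshot(n);cv2.imwrite(f"pics/{n}0.png",s["pixels"][:,:,::-1]);pickle.dump(s,open(f"{n}0.pkl","wb"));print(n,s["camera_matrix"].tolist(),s["world_from_camera"].round(4).tolist())
E
```

```text
{'time': 0.0, 'joint_positions': array([ 1.03491269e+00,  8.79167520e-02,  1.37222993e+00, -1.43387604e-07,
        1.68356911e+00, -1.03089085e-01]), 'qvel': array([ 0.00169788,  0.00013404, -0.00045945,  0.00041424, -0.00147935,
       -0.00133454]), 'joint_torque': array([-1.28935542e-03, -3.40179062e+01, -3.02426541e+01,  7.15931738e-02,
        3.30430933e-02, -1.49733710e-04]), 'tool_pos': array([0.23039953, 0.49882699, 0.2043374 ]), 'ee_rot': array([-3.13948078e+00, -2.18342624e-04,  2.70879785e+00]), 'wrist_force': array([-0.66281251, -0.05647681, -0.18373319]), 'wrist_torque': array([ 0.03835085,  0.00087978, -0.03508584]), 'width': 0.09433153915562066}
top [[485.788222264045, 0.0, 260.2920082360541], [0.0, 485.788222264045, 200.21227335484224], [0.0, 0.0, 1.0]] [[-0.0041, -0.981, 0.194, 0.2649], [-1.0, 0.0034, -0.0043, 0.0216], [0.0035, -0.194, -0.981, 1.6252], [0.0, 0.0, 0.0, 1.0]]
side [[472.5891954490518, 0.0, 261.35848446720723], [0.0, 472.5891954490518, 190.82980453138882], [0.0, 0.0, 1.0]] [[-0.9994, -0.0063, 0.034, 0.5058], [-0.0298, 0.6534, -0.7565, 0.9944], [-0.0175, -0.757, -0.6532, 0.9075], [0.0, 0.0, 0.0, 1.0]]
wrist [[307.9633058959871, 0.0, 253.17074876325438], [0.0, 307.9633058959871, 191.40737466517683], [0.0, 0.0, 1.0]] [[0.4196, 0.8712, 0.2551, 0.1545], [0.9077, -0.4019, -0.1204, 0.5333], [-0.0023, 0.282, -0.9594, 0.3836], [0.0, 0.0, 0.0, 1.0]]
```

View pics/top0.png

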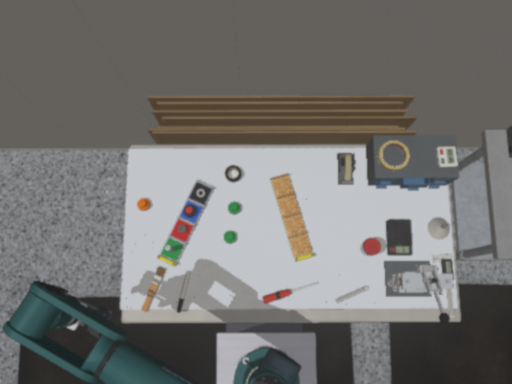

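View pics/side0.png

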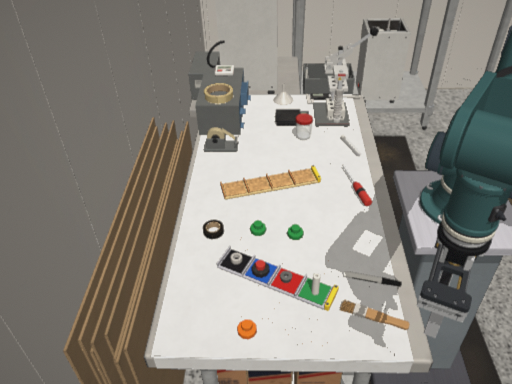

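View pics/wrist0.png

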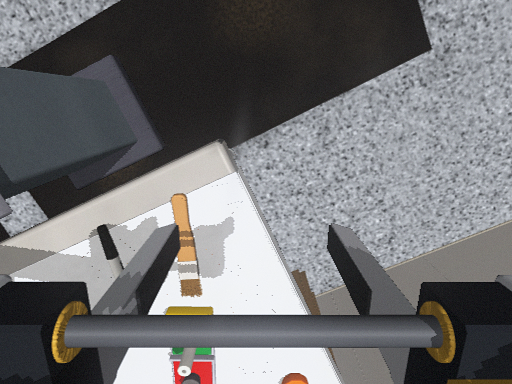

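Top view: metal rail runs from its yellow stop (168,261): green pad/post (172,248), red/foot (181,230), blue/knob (190,211), black/collar (201,193). Wooden rail: stop at (304,257), far end (281,178). Knob candidates: black and red on the blue pad (190,211), green at (234,208) and (230,237), orange at (143,204). I choose the one on the blue pad.

```bash
cat > h.py <<'E'
import numpy as np,cv2,pickle
def ray(s,u,v,z):
    K=s["camera_matrix"];T=s["world_from_camera"]
    d=T[:3,:3]@np.linalg.solve(K,[u,v,1.0]);o=T[:3,3];return o+d*(z-o[2])/d[2]
def proj(s,p):
    T=s["world_from_camera"];c=T[:3,:3].T@(np.array(p)-T[:3,3]);q=s["camera_matrix"]@c;return q[:2]/q[2]
def blobs(s,lo,hi,box=None,amin=5):
    h=cv2.cvtColor(s["pixels"],cv2.COLOR_RGB2HSV);m=cv2.inRange(h,np.array(lo),np.array(hi))
    if box is not None:
        k=np.zeros_like(m);x0,y0,x1,y1=box;k[y0:y1,x0:x1]=1;m=m*k
    n,l,st,c=cv2.connectedComponentsWithStats(m)
    return [(st[i,4],c[i].round(2).tolist(),st[i,:4].tolist()) for i in range(1,n) if st[i,4]>=amin],l
E
python3 - <<'E'
from h import *
t=pickle.load(open("top0.pkl","rb"));s=pickle.load(open("side0.pkl","rb"))
a=cv2.resize(t["pixels"][165:275,130:325],None,fx=4,fy=4,interpolation=2);cv2.imwrite("pics/topc.png",a[:,:,::-1])
a=cv2.resize(s["pixels"][155:345,205:345],None,fx=3,fy=3,interpolation=2);cv2.imwrite("pics/sidec.png",a[:,:,::-1])
for n,i,b1 in(("top",t,(150,160,330,275)),("side",s,(205,160,345,315))):
    for c,lo,hi in(("yel",(22,150,120),(34,255,255)),("green",(45,120,60),(80,255,255)),("red",(0,150,80),(6,255,255)),("blue",(105,120,60),(125,255,255)),("wood",(10,80,120),(21,255,255))):
        b,_=blobs(i,lo,hi,b1,8)
        for x in b: print(n,c,x,ray(i,*x[1],.012).round(4))
E
```

```text
top yel (np.int32(33), [303.97, 256.24], [298, 254, 13, 6]) [ 0.3944 -0.1292  0.012 ]
top yel (np.int32(25), [166.24, 259.88], [160, 257, 13, 7]) [0.3842 0.3261 0.012 ]
top green (np.int32(78), [233.54, 207.55], [229, 203, 10, 10]) [0.5591 0.105  0.012 ]
top green (np.int32(77), [229.17, 236.74], [225, 232, 10, 10]) [0.4602 0.1189 0.012 ]
top green (np.int32(162), [172.72, 249.38], [163, 239, 18, 20]) [0.4188 0.3057 0.012 ]
top red (np.int32(32), [188.5, 209.5], [186, 207, 6, 6]) [0.5529 0.2567 0.012 ]
top red (np.int32(164), [181.35, 231.1], [172, 221, 20, 20]) [0.4797 0.2788 0.012 ]
top blue (np.int32(134), [191.95, 212.4], [181, 201, 21, 21]) [0.543  0.2449 0.012 ]
top wood (np.int32(1464), [291.06, 215.37], [271, 174, 41, 83]) [ 0.5317 -0.0887  0.012 ]
side yel (np.int32(52), [315.58, 173.54], [312, 167, 8, 15]) [ 0.391  -0.1242  0.012 ]
side yel (np.int32(117), [330.7, 297.4], [325, 287, 13, 23]) [0.3822 0.3296 0.012 ]
side green (np.int32(153), [257.6, 227.97], [251, 221, 14, 14]) [0.5579 0.1085 0.012 ]
side green (np.int32(163), [294.96, 231.9], [288, 225, 15, 14]) [0.459  0.1218 0.012 ]
side green (np.int32(364), [314.07, 292.24], [299, 279, 31, 26]) [0.4195 0.3158 0.012 ]
side red (np.int32(76), [259.86, 265.24], [255, 261, 10, 10]) [0.5477 0.2367 0.012 ]
side red (np.int32(337), [287.44, 282.23], [272, 269, 31, 25]) [0.4808 0.2877 0.012 ]
side blue (np.int32(213), [261.26, 273.0], [246, 259, 31, 24]) [0.5436 0.2609 0.012 ]
side wood (np.int32(1411), [267.76, 183.28], [221, 169, 97, 30]) [ 0.5345 -0.077   0.012 ]
side wood (np.int32(49), [213.08, 224.57], [206, 222, 14, 7]) [0.678  0.0972 0.012 ]
side wood (np.int32(17), [342.88, 304.35], [341, 301, 4, 7]) [0.3563 0.3483 0.012 ]
```

```bash
sleep 1; ls pics
```

```text
side0.png
sidec.png
top0.png
topc.png
wrist0.png
```

View pics/topc.png

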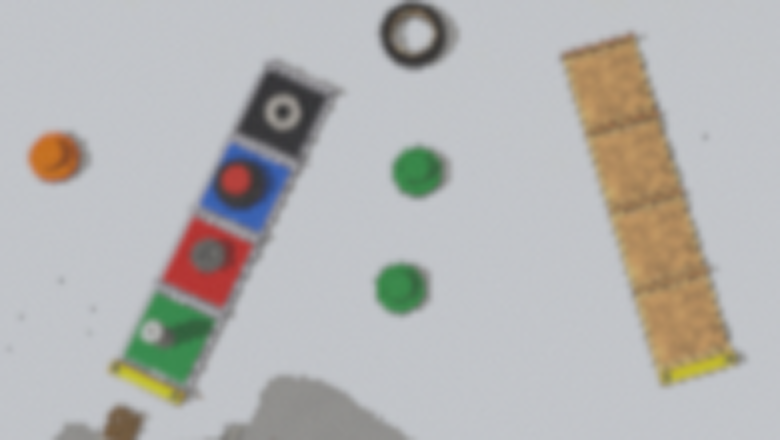

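View pics/sidec.png

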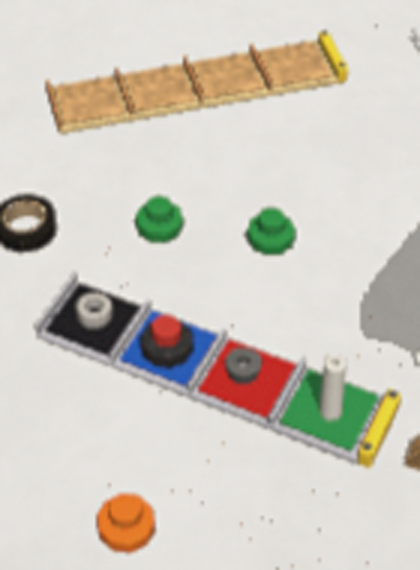

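Run:
```python
from h import *
t=pickle.load(open("top0.pkl","rb"));s=pickle.load(open("side0.pkl","rb"))
def cen(i,m):
    ys,xs=np.nonzero(m);return xs.mean(),ys.mean(),len(xs)
for n,i in(("top",t),("side",s)):
    h=cv2.cvtColor(i["pixels"],cv2.COLOR_RGB2HSV)
    m=cv2.inRange(h,np.array((8,70,90)),np.array((36,255,255)))
    k=np.zeros_like(m)
    (x0,y0,x1,y1)=(265,168,318,265) if n=="top" else (215,160,325,205)
    k[y0:y1,x0:x1]=1;m*=k
    c=max(cv2.findContours(m,0,1)[0],key=cv2.contourArea)
    r=cv2.minAreaRect(c);ap=cv2.approxPolyDP(c,4,True)[:,0]
    print(n,"wood",[ray(i,*p,.016).round(4)[:2].tolist() for p in ap])
    # metal pads convex hull green..blue via colour saturations
    b,_=blobs(i,(105,120,60),(125,255,255),(150,190,345,315),50);print(b)
print("post top",ray(t,130+151/4,165+332/4,.072),ray(s,205+337/3,155+360/3,.072))
print("knob top",ray(t,130+236/4,165+180/4,.042),ray(s,205+166/3,155+323/3,.042))
print("collar top",ray(t,130+283/4,165+112/4,.024),ray(s,205+94/3,155+304/3,.024))
print("foot top",ray(t,130+211/4,165+255/4,.028),ray(s,205+242/3,155+358/3,.028))
```

```text
top wood [[0.6742, -0.0735], [0.6533, -0.0221], [0.3818, -0.1089], [0.4047, -0.1589]]
[(np.int32(134), [191.95, 212.4], [181, 201, 21, 21])]
side wood [[0.379, -0.1075], [0.4034, -0.156], [0.6758, -0.0769], [0.6433, -0.006], [0.3837, -0.0795]]
[(np.int32(213), [261.26, 273.0], [246, 259, 31, 24])]
post top [0.4175403  0.31117601 0.072     ] [0.41538517 0.31377283 0.072     ]
knob top [0.54590563 0.25065801 0.042     ] [0.54546176 0.25410582 0.042     ]
collar top [0.60710735 0.21511818 0.024     ] [0.60619469 0.21924777 0.024     ]
foot top [0.48541949 0.27183411 0.028     ] [0.48512015 0.27709252 0.028     ]
```

Emit:
{"fn": "servo_tool", "kwargs": {
  "rows": [
    [[-1,-0.3,0],0],
    [[-1,-0.3,0],0],
    [[-1,-0.3,0],0]
  ]
}}

```text
time: 0.4
tool_pos: [0.2975, 0.4401, 0.205]
ee_rot: [-3.14, 0.004, 2.702]
wrist_force: [-0.3, 0.8, -0.5]
width: 0.0941
```

Emit:
{"fn": "servo_tool", "kwargs": {
  "rows": [
    [[-1,-0.3,0],0],
    [[-1,-0.3,0],0],
    [[-1,-0.3,0],0]
  ]
}}

```text
time: 0.65
tool_pos: [0.3602, 0.3844, 0.205]
ee_rot: [-3.14, 0.003, 2.701]
wrist_force: [-0.9, 0.5, 0.2]
width: 0.0941
```

Emit:
{"fn": "servo_tool", "kwargs": {
  "rows": [
    [[-1,-0.3,0],0],
    [[-1,-0.3,0],0],
    [[-1,-0.3,0],0]
  ]
}}

```text
time: 0.9
tool_pos: [0.4224, 0.3291, 0.2048]
ee_rot: [-3.14, 0.003, 2.701]
wrist_force: [-0.7, 0.6, 0.0]
width: 0.0938
```

Emit:
{"fn": "servo_tool", "kwargs": {
  "rows": [
    [[-1,-0.3,0],0.023],
    [[-1,-0.3,0],0.023],
    [[-1,-0.3,0],0.023],
    [[-1,-0.3,0],0.023]
  ]
}}

```text
time: 1.23
tool_pos: [0.4815, 0.2771, 0.2047]
ee_rot: [-3.141, -0.001, 2.669]
wrist_force: [-0.4, 0.7, -0.1]
width: 0.0942
```

```bash
cat > snap.py <<'E'
import sys
from bench import robot
from h import *
n,tag=sys.argv[1:3]
s=robot.snapshot(n);cv2.imwrite(f"pics/{tag}.png",s["pixels"][:,:,::-1]);pickle.dump(s,open(f"{tag}.pkl","wb"))
o=robot.get_obs();print(o["time"],o["tool_pos"].round(4),o["ee_rot"].round(4),o["wrist_force"].round(2),round(o["width"],4))
E
python3 snap.py wrist w1
```

```text
1.2833 [0.4806 0.2781 0.2049] [-3.1412e+00 -1.6000e-03  2.6713e+00] [-0.77  0.41 -0.75] 0.0941
```

View pics/w1.png

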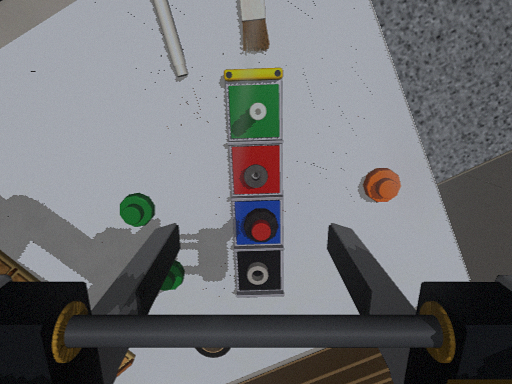

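The wrist view shows the whole metal rail: stop (254,74), post (258,111), foot (256,176), knob cap (262,232), collar (257,273).

Run:
```python
from h import *
s=pickle.load(open("w1.pkl","rb"))
for c,lo,hi,box,z in(("yel",(22,120,100),(34,255,255),(215,60,295,90),.02),("green",(45,100,50),(80,255,255),(222,78,288,145),.012),("red",(0,150,60),(6,255,255),(222,140,288,200),.012),("cap",(0,150,60),(8,255,255),(240,205,285,246),.042),("blue",(105,100,50),(125,255,255),(222,195,292,250),.012),("postw",(0,0,130),(179,60,255),(246,98,272,124),.072),("collar",(0,0,90),(179,70,255),(244,258,272,288),.024),("foot",(0,0,30),(179,90,200),(240,160,272,192),.028),("tcpzone",(0,0,0),(1,1,1),None,0)):
    b,l=blobs(s,lo,hi,box,30)
    for x in b:
        bx=x[2];ce=(bx[0]+bx[2]/2-.5,bx[1]+bx[3]/2-.5)
        hull=None
        m=(l>0)
        ys,xs=np.nonzero(l==[i for i in range(1,l.max()+1) if (l==i).sum()==x[0]][0])
        r=cv2.minAreaRect(np.stack([xs,ys],1).astype(np.float32));e=cv2.minEnclosingCircle(np.stack([xs,ys],1).astype(np.float32))
        print(c,x[0],bx,"rectc",np.round(r[0],1),np.round(r[1],1),ray(s,*r[0],z).round(4)[:2],"circ",ray(s,*e[0],z).round(4)[:2],round(e[1]*2,1))
print("tcp->px",proj(s,[.4806,.2781,.2049]))
```

```text
yel 548 [224, 68, 59, 12] rectc [253.   73.6] [10.6 58.2] [0.3807 0.327 ] circ [0.381  0.3269] 58.5
green 2068 [229, 84, 50, 54] rectc [253.5 110.5] [53. 49.] [0.4163 0.3095] circ [0.4166 0.31  ] 70.2
red 1229 [232, 145, 47, 49] rectc [255.8 169.4] [47.3 46.2] [0.4802 0.28  ] circ [0.479  0.2802] 63.7
cap 262 [251, 220, 20, 21] rectc [260.6 230.8] [19.2 17.8] [0.5441 0.2538] circ [0.5433 0.2543] 20.2
blue 1033 [235, 200, 45, 45] rectc [257.4 221.9] [43.5 44.5] [0.543  0.2504] circ [0.5432 0.2504] 60.1
postw 193 [250, 103, 16, 17] rectc [257.5 111. ] [16. 15.] [0.417  0.3135] circ [0.4168 0.3136] 16.9
collar 214 [247, 266, 21, 19] rectc [257. 275.] [18. 20.] [0.6056 0.2179] circ [0.6058 0.2182] 20.5
foot 431 [244, 165, 24, 23] rectc [255.5 176. ] [22. 23.] [0.484  0.2775] circ [0.4835 0.2775] 23.7
tcp->px [255.54663247 236.06530702]
```

Emit:
{"fn": "servo_tool", "kwargs": {
  "rows": [
    [[-0.04,0.01,1],0],
    [[-0.04,0.01,1],0],
    [[-0.04,0.01,1],0]
  ],
  "grip": -1
}}

```text
time: 1.53
tool_pos: [0.477, 0.276, 0.1158]
ee_rot: [-3.128, -0.012, 2.675]
wrist_force: [-0.7, -0.1, -1.9]
width: 0.0937
```

Emit:
{"fn": "servo_tool", "kwargs": {
  "rows": [
    [[0,0,0.9],0],
    [[0,0,0.9],0],
    [[0,0,0.9],0],
    [[0,0,0.9],0]
  ]
}}

```text
time: 1.87
tool_pos: [0.4828, 0.2781, 0.0537]
ee_rot: [-3.14, -0.002, 2.674]
wrist_force: [1.5, 0.3, 1.0]
width: 0.0944
```

```bash
python3 snap.py wrist w2
```

```text
1.9167 [0.4846 0.2786 0.0558] [3.1395e+00 1.2000e-03 2.6740e+00] [-0.07  0.22  0.36] 0.0942
```

View pics/w2.png

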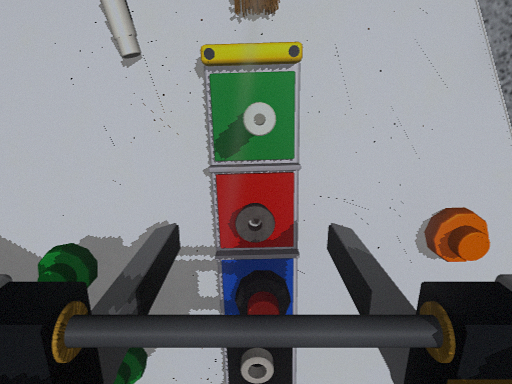

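Run:
```python
from h import *
s=pickle.load(open("w2.pkl","rb"))
print(ray(s,255.5,222.5,.028),ray(s,260,119,.072),proj(s,[.4846,.2786,.0558]))
```

```text
[0.48309796 0.27855985 0.028     ] [0.41750302 0.31381021 0.072     ] [256.85941964 241.13604379]
```

Foot top at (256,222) gives (0.483,0.2786), and the TCP is within 1.5 mm of it. Going down.

Emit:
{"fn": "servo_tool", "kwargs": {
  "rows": [
    [[0.01,0,0.51],0],
    [[0.01,0,0.51],0],
    [[0.01,0,0.51],0],
    [[0.01,0,0.51],0]
  ]
}}

```text
time: 2.25
tool_pos: [0.4851, 0.2786, 0.0158]
ee_rot: [3.138, 0.003, 2.673]
wrist_force: [0.2, -0.2, 0.7]
width: 0.0941
```

Emit:
{"fn": "servo_tool", "kwargs": {
  "rows": [
    [[0,0,0],0],
    [[0,0,0],0],
    [[0,0,0],0],
    [[0,0,0],0],
    [[0,0,0],0],
    [[0,0,0],0],
    [[0,0,0],0],
    [[0,0,0],0],
    [[0,0,0],0],
    [[0,0,0],0]
  ],
  "grip": 1
}}

```text
time: 3.08
tool_pos: [0.4834, 0.2775, 0.0126]
ee_rot: [-3.141, -0.0, 2.673]
wrist_force: [-0.4, 0.4, -0.1]
width: 0.0308
```

Emit:
{"fn": "servo_tool", "kwargs": {
  "rows": [
    [[0,0,-0.2],0],
    [[0,0,-0.5],0],
    [[0,0,-1],0],
    [[0,0,-1],0],
    [[0,0,-1],0]
  ]
}}

```text
time: 3.5
tool_pos: [0.4855, 0.2785, 0.0961]
ee_rot: [3.136, 0.004, 2.673]
wrist_force: [-0.8, 0.3, 0.0]
width: 0.0256
```

```bash
python3 snap.py wrist w3
```

```text
3.55 [0.484  0.2779 0.0938] [3.1397e+00 1.5000e-03 2.6727e+00] [ 0.55 -0.28 -0.57] 0.026
```

View pics/w3.png

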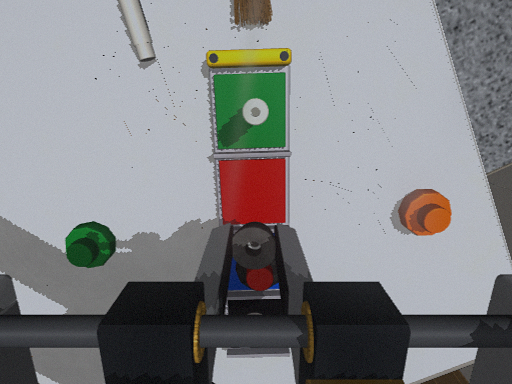

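Emit:
{"fn": "servo_tool", "kwargs": {
  "rows": [
    [[-0.72,-0.89,-0.25],0],
    [[-0.72,-0.89,-0.25],0],
    [[-0.72,-0.89,-0.25],0]
  ]
}}

```text
time: 3.8
tool_pos: [0.5029, 0.1839, 0.1119]
ee_rot: [-3.138, 0.001, 2.67]
wrist_force: [0.1, -0.3, 0.1]
width: 0.0258
```

Emit:
{"fn": "servo_tool", "kwargs": {
  "rows": [
    [[-0.72,-0.89,-0.25],0],
    [[-0.72,-0.89,-0.25],0],
    [[-0.72,-0.89,-0.25],0]
  ]
}}

```text
time: 4.05
tool_pos: [0.5224, 0.0941, 0.1323]
ee_rot: [-3.139, 0.001, 2.668]
wrist_force: [0.4, -0.3, -0.0]
width: 0.0258
```

Emit:
{"fn": "servo_tool", "kwargs": {
  "rows": [
    [[-0.72,-0.89,-0.25],0],
    [[-0.72,-0.89,-0.25],0],
    [[-0.72,-0.89,-0.25],0]
  ]
}}

```text
time: 4.3
tool_pos: [0.5417, 0.0048, 0.1523]
ee_rot: [-3.14, 0.001, 2.668]
wrist_force: [1.2, 0.6, 0.1]
width: 0.0258
```

Emit:
{"fn": "servo_tool", "kwargs": {
  "rows": [
    [[-0.72,-0.89,-0.25],-0.495],
    [[-0.72,-0.89,-0.25],-0.495],
    [[-0.72,-0.89,-0.25],-0.495],
    [[-0.72,-0.89,-0.25],-0.495],
    [[-0.72,-0.89,-0.25],-0.495],
    [[-0.72,-0.89,-0.25],-0.495],
    [[-0.72,-0.89,-0.25],-0.495],
    [[-0.72,-0.89,-0.25],-0.495],
    [[-0.72,-0.89,-0.25],-0.495]
  ]
}}

```text
time: 5.05
tool_pos: [0.5598, -0.0795, 0.1712]
ee_rot: [3.14, -0.002, -2.834]
wrist_force: [-0.6, -0.3, -0.6]
width: 0.0261
```

```bash
python3 snap.py wrist w4
```

```text
5.1 [ 0.5599 -0.0797  0.1715] [ 3.1400e+00 -1.4000e-03 -2.8336e+00] [-0.04  0.97  0.09] 0.0259
```

View pics/w4.png

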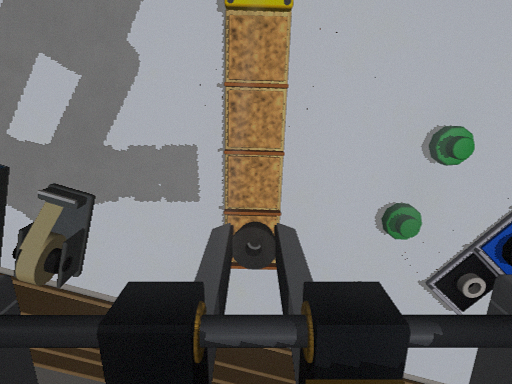

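```bash
python3 - <<'E'
from h import *
s=pickle.load(open("w4.pkl","rb"))
h=cv2.cvtColor(s["pixels"],cv2.COLOR_RGB2HSV)
m=cv2.inRange(h,np.array((6,60,60)),np.array((24,255,255)))
L=[];R=[]
for y in list(range(15,80,4))+list(range(92,148,4))+list(range(160,205,4)):
    xs=np.nonzero(m[y,200:310])[0]+200
    a=ray(s,xs.min()-.5,y,.012);b=ray(s,xs.max()+.5,y,.012);L.append(a[:2]);R.append(b[:2])
L=np.array(L);R=np.array(R)
C=(L+R)/2
vx=cv2.fitLine(C.astype(np.float32),2,0,.01,.01).ravel()
print("width",np.linalg.norm(L-R,axis=1).round(4),"line",vx,np.arctan2(vx[1],vx[0]))
for y in(84.5,152.5,211):
    p=ray(s,256.5 if y<90 else 254,y,.018);print(y,p)
g=s["pixels"][:,235:275].astype(float).mean(1)
for y0 in(78,146,205): print([ (y,(g[y].round(0)).tolist()) for y in range(y0,y0+12)])
print("foot",[ (ray(s,255,245,z)).round(4) for z in (.175,.185,.195)])
E
python3 - <<'E'
import cv2
a=cv2.imread("pics/w4.png")[190:290,180:330];cv2.imwrite("pics/w4c.png",cv2.resize(a,None,fx=5,fy=5,interpolation=2))
E
```

```text
width [0.0638 0.064  0.0652 0.0644 0.0646 0.0648 0.065  0.0652 0.0645 0.0647
 0.0649 0.0651 0.0643 0.0645 0.0647 0.065  0.0652 0.0649 0.0651 0.0643
 0.0645 0.0647 0.065  0.0641 0.0643 0.0646 0.0648 0.064  0.0642 0.0644
 0.0647 0.0645 0.0647 0.0639 0.0641 0.0643 0.0646 0.0648 0.0639 0.0642
 0.0644 0.0647 0.0637] line [ 0.9612621   0.27563587  0.4886418  -0.10009449] 0.27925116
84.5 [ 0.46330761 -0.1065078   0.018     ]
152.5 [ 0.53056018 -0.08775876  0.018     ]
211 [ 0.5947467  -0.06730704  0.018     ]
[(78, [145.0, 107.0, 65.0]), (79, [129.0, 96.0, 60.0]), (80, [110.0, 90.0, 60.0]), (81, [162.0, 139.0, 91.0]), (82, [151.0, 128.0, 84.0]), (83, [123.0, 84.0, 52.0]), (84, [131.0, 82.0, 48.0]), (85, [132.0, 83.0, 49.0]), (86, [110.0, 72.0, 44.0]), (87, [92.0, 75.0, 51.0]), (88, [155.0, 133.0, 87.0]), (89, [161.0, 138.0, 91.0])]
[(146, [145.0, 107.0, 64.0]), (147, [128.0, 99.0, 61.0]), (148, [153.0, 130.0, 84.0]), (149, [150.0, 128.0, 83.0]), (150, [81.0, 60.0, 42.0]), (151, [89.0, 57.0, 36.0]), (152, [132.0, 81.0, 46.0]), (153, [130.0, 80.0, 45.0]), (154, [121.0, 80.0, 48.0]), (155, [136.0, 115.0, 75.0]), (156, [111.0, 90.0, 59.0]), (157, [142.0, 104.0, 62.0])]
[(205, [150.0, 110.0, 63.0]), (206, [146.0, 107.0, 62.0]), (207, [138.0, 107.0, 65.0]), (208, [148.0, 126.0, 81.0]), (209, [106.0, 87.0, 56.0]), (210, [57.0, 38.0, 26.0]), (211, [62.0, 41.0, 29.0]), (212, [105.0, 65.0, 37.0]), (213, [130.0, 79.0, 42.0]), (214, [120.0, 73.0, 40.0]), (215, [77.0, 56.0, 36.0]), (216, [139.0, 102.0, 59.0])]
foot [array([ 0.5621, -0.0779,  0.175 ]), array([ 0.5574, -0.0794,  0.185 ]), array([ 0.5528, -0.081 ,  0.195 ])]
```

View pics/w4c.png

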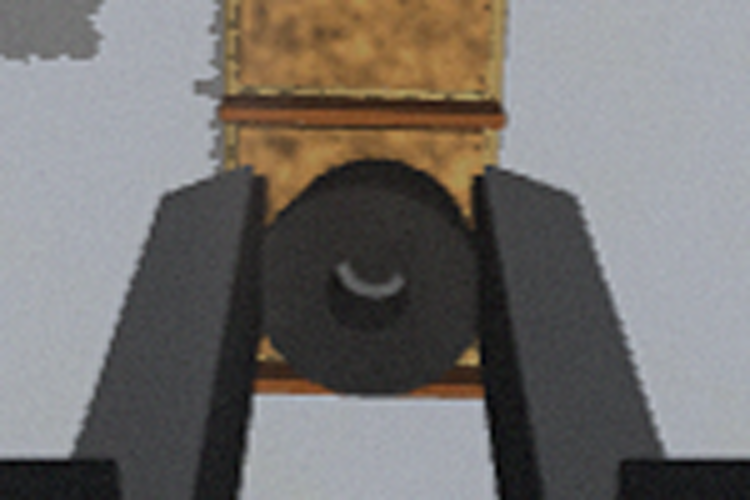

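Emit:
{"fn": "servo_tool", "kwargs": {
  "rows": [
    [[-0.05,0,1],0.016],
    [[-0.05,0,1],0.016],
    [[-0.05,0,1],0.016]
  ]
}}

```text
time: 5.35
tool_pos: [0.558, -0.0773, 0.0832]
ee_rot: [3.132, -0.015, -2.859]
wrist_force: [-1.9, 1.1, -1.6]
width: 0.0261
```

Emit:
{"fn": "servo_tool", "kwargs": {
  "rows": [
    [[0,0,0.4],0],
    [[0,0,0.7],0],
    [[0,0,0.85],0],
    [[0,0,0.85],0],
    [[0,0,0.85],0]
  ]
}}

```text
time: 5.77
tool_pos: [0.5645, -0.0794, 0.0256]
ee_rot: [-3.142, 0.0, -2.858]
wrist_force: [-0.6, 0.0, 0.9]
width: 0.0262
```

```bash
python3 snap.py wrist w5; python3 snap.py side s5
python3 - <<'E'
import cv2
a=cv2.imread("pics/s5.png")[150:220,210:330];cv2.imwrite("pics/s5c.png",cv2.resize(a,None,fx=6,fy=6,interpolation=2))
E
```

```text
5.8167 [ 0.5654 -0.0796  0.0267] [-3.1403e+00  2.5000e-03 -2.8583e+00] [ 0.75  0.49 -0.18] 0.0256
5.8667 [ 0.5658 -0.0797  0.0272] [-3.1397  0.0036 -2.8582] [ 0.11 -0.59 -0.11] 0.0254
```

View pics/w5.png

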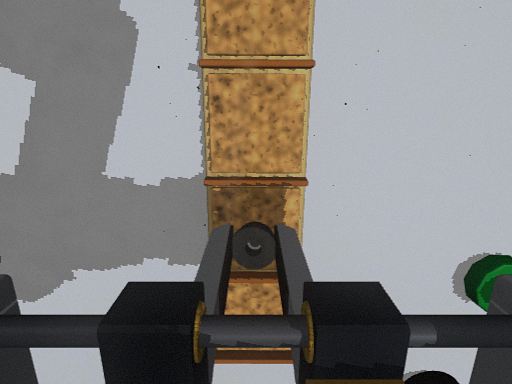

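View pics/s5c.png

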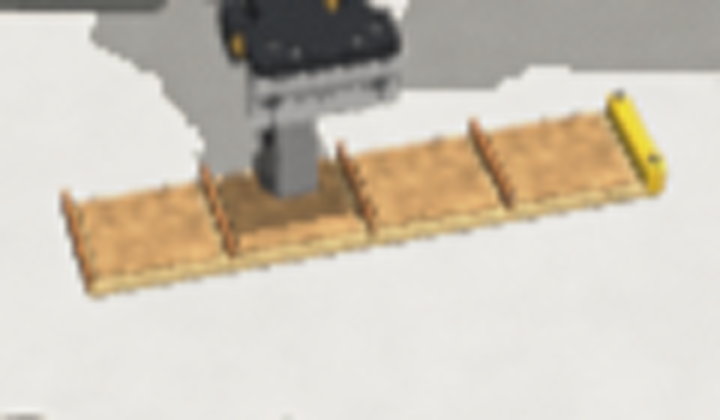

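Run:
```python
from h import *
s=pickle.load(open("w5.pkl","rb"))
a=[ray(s,u,v,.018)[:2] for u,v in((257,63.5),(256.5,182),(252.5,276),(252,355))]
for p in a: print(p.round(4))
print((a[1]+a[2])/2, np.arctan2(*(a[2]-a[0])[::-1]))
for z in(.03,.035,.04,.045):print(z,ray(s,255,246,z).round(4))
```

```text
[ 0.4641 -0.1066]
[ 0.5303 -0.0874]
[ 0.5951 -0.0712]
[ 0.6597 -0.0528]
[ 0.56272796 -0.07929449] 0.2638900161219639
0.03 [ 0.5672 -0.0777  0.03  ]
0.035 [ 0.5648 -0.0784  0.035 ]
0.04 [ 0.5624 -0.0791  0.04  ]
0.045 [ 0.56   -0.0798  0.045 ]
```

Emit:
{"fn": "servo_tool", "kwargs": {
  "rows": [
    [[0.02,0,0.08],0],
    [[0.02,0,0.16],0],
    [[0.02,0,0.16],0],
    [[0.02,0,0.16],0],
    [[0.02,0,0.16],0]
  ]
}}

```text
time: 6.28
tool_pos: [0.5636, -0.0797, 0.0128]
ee_rot: [-3.141, 0.003, -2.858]
wrist_force: [1.3, -0.1, 4.7]
width: 0.0258
```

Emit:
{"fn": "servo_tool", "kwargs": {
  "rows": [
    [[0,0,-0.01],0],
    [[0,0,-0.01],0],
    [[0,0,-0.01],0],
    [[0,0,-0.01],0],
    [[0,0,-0.01],0],
    [[0,0,-0.01],0]
  ],
  "grip": -1
}}

```text
time: 6.78
tool_pos: [0.5623, -0.08, 0.0123]
ee_rot: [-3.142, -0.001, -2.858]
wrist_force: [-0.1, -0.2, 0.3]
width: 0.0622
```

Emit:
{"fn": "servo_tool", "kwargs": {
  "rows": [
    [[0,0,-0.3],0],
    [[0,0,-1],0],
    [[0,0,-1],0],
    [[0,0,-1],0]
  ]
}}

```text
time: 7.12
tool_pos: [0.5657, -0.0808, 0.098]
ee_rot: [-3.136, 0.008, -2.858]
wrist_force: [-0.4, -0.5, 0.7]
width: 0.0889
```

```bash
python3 snap.py wrist w6
```

```text
7.1667 [ 0.5641 -0.0804  0.095 ] [-3.1389  0.0044 -2.8582] [-0.24  0.04  0.06] 0.0919
```

View pics/w6.png

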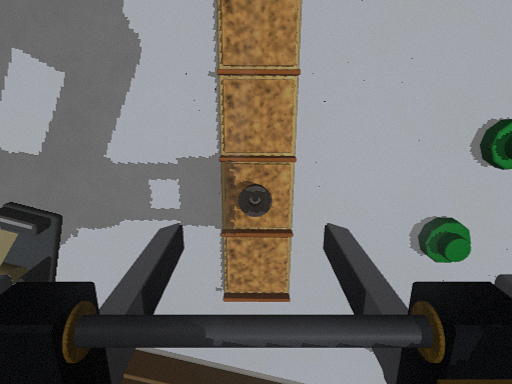

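Foot stands upright in its pocket at (255,200), walls at y 158 and 233. Next, the post.

Emit:
{"fn": "servo_tool", "kwargs": {
  "rows": [
    [[0.38,1,-0.6],0.46],
    [[0.38,1,-0.6],0.46],
    [[0.38,1,-0.6],0.46],
    [[0.38,1,-0.6],0.46],
    [[0.38,1,-0.6],0.46],
    [[0.38,1,-0.6],0.46],
    [[0.38,1,-0.6],0.46]
  ]
}}

```text
time: 7.75
tool_pos: [0.5095, -0.0113, 0.1381]
ee_rot: [-3.14, -0.004, 2.701]
wrist_force: [-0.2, 0.8, 0.4]
width: 0.0941
```

Emit:
{"fn": "servo_tool", "kwargs": {
  "rows": [
    [[0.7,0.79,0],0],
    [[0.7,0.79,0],0],
    [[0.7,0.79,0],0]
  ]
}}

```text
time: 8.0
tool_pos: [0.4843, 0.0745, 0.1387]
ee_rot: [3.14, -0.006, 2.711]
wrist_force: [-0.4, -0.3, 0.4]
width: 0.0937
```

Emit:
{"fn": "servo_tool", "kwargs": {
  "rows": [
    [[0.7,0.79,0],0],
    [[0.7,0.79,0],0],
    [[0.7,0.79,0],0]
  ]
}}

```text
time: 8.25
tool_pos: [0.4605, 0.1555, 0.139]
ee_rot: [3.141, -0.005, 2.712]
wrist_force: [0.7, -1.1, 0.0]
width: 0.0943
```

Emit:
{"fn": "servo_tool", "kwargs": {
  "rows": [
    [[0.7,0.79,0],0],
    [[0.7,0.79,0],0],
    [[0.7,0.79,0],0]
  ]
}}

```text
time: 8.5
tool_pos: [0.4369, 0.2362, 0.1391]
ee_rot: [3.141, -0.004, 2.711]
wrist_force: [-0.7, 0.1, -0.6]
width: 0.0944
```

Emit:
{"fn": "servo_tool", "kwargs": {
  "rows": [
    [[0.7,0.79,0],0],
    [[0.7,0.79,0],0],
    [[0.7,0.79,0],0],
    [[0.7,0.79,0],0],
    [[0.7,0.79,0],0]
  ]
}}

```text
time: 8.92
tool_pos: [0.4156, 0.3115, 0.1395]
ee_rot: [-3.139, -0.0, 2.704]
wrist_force: [0.1, 0.3, -0.3]
width: 0.0939
```

```bash
cat > to.py <<'E'
# units from the present TCP to x y z yaw
import sys
from bench import robot
from h import *
from scipy.spatial.transform import Rotation as Ro
o=robot.get_obs();t=np.array(list(map(float,sys.argv[1:4])))
R=Ro.from_euler("xyz",o["ee_rot"]).as_matrix();y=o["ee_rot"][2]
Rd=Ro.from_euler("xyz",[np.pi,0,y]).as_matrix()
d=Rd.T@(t-o["tool_pos"]);print("t",round(o["time"],2),"tool",o["tool_pos"].round(4),o["ee_rot"].round(3),"units",(d/.08).round(3))
if len(sys.argv)>4:
    w=(float(sys.argv[4])-y+np.pi)%(2*np.pi)-np.pi;print("turn",round(-w/(np.pi/2),3))
E
python3 to.py .417 .3137 .13 2.70; python3 snap.py wrist w7
```

```text
t 8.92 tool [0.4156 0.3115 0.1395] [-3.139 -0.     2.704] units [-0.004  0.032  0.119]
turn 0.003
8.9667 [0.4159 0.3111 0.1398] [-3.1396e+00 -3.0000e-04  2.7025e+00] [ 0.09 -0.02 -0.96] 0.0943
```

View pics/w7.png

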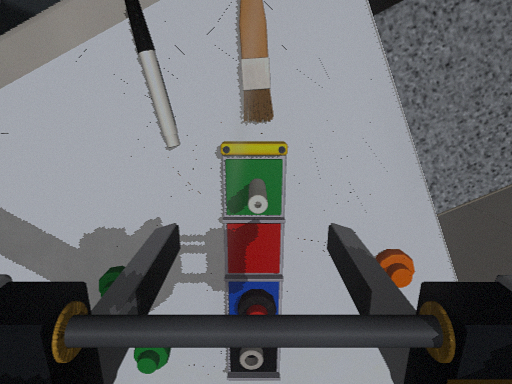

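Emit:
{"fn": "servo_tool", "kwargs": {
  "rows": [
    [[0,0.03,0.7],0],
    [[0,0.03,0.7],0],
    [[0,0.03,0.7],0],
    [[0,0.03,0.7],0]
  ]
}}

```text
time: 9.3
tool_pos: [0.4167, 0.3129, 0.0838]
ee_rot: [-3.139, -0.001, 2.701]
wrist_force: [-0.1, 0.6, 0.8]
width: 0.0941
```

Emit:
{"fn": "servo_tool", "kwargs": {
  "rows": [
    [[0,0,0.61],0],
    [[0,0,0.61],0],
    [[0,0,0.61],0],
    [[0,0,0.61],0],
    [[0,0,0.61],0]
  ]
}}

```text
time: 9.72
tool_pos: [0.4181, 0.3153, 0.0382]
ee_rot: [3.139, 0.002, 2.702]
wrist_force: [-0.4, -0.4, 0.6]
width: 0.094
```

Emit:
{"fn": "servo_tool", "kwargs": {
  "rows": [
    [[0,0,0],0],
    [[0,0,0],0],
    [[0,0,0],0],
    [[0,0,0],0],
    [[0,0,0],0],
    [[0,0,0],0],
    [[0,0,0],0],
    [[0,0,0],0],
    [[0,0,0],0],
    [[0,0,0],0],
    [[0,0,0],0],
    [[0,0,0],0]
  ],
  "grip": 1
}}

```text
time: 10.72
tool_pos: [0.4167, 0.3147, 0.0359]
ee_rot: [3.142, -0.0, 2.702]
wrist_force: [0.1, 0.4, 0.3]
width: 0.0174
```

Emit:
{"fn": "servo_tool", "kwargs": {
  "rows": [
    [[0,0,0],0],
    [[0,0,0],0],
    [[0,0,0],0]
  ]
}}

```text
time: 10.97
tool_pos: [0.4167, 0.3147, 0.0358]
ee_rot: [3.142, -0.0, 2.702]
wrist_force: [0.2, 0.3, 0.4]
width: 0.0165
```

Emit:
{"fn": "servo_tool", "kwargs": {
  "rows": [
    [[0,0,-0.3],0],
    [[0,0,-0.7],0],
    [[0,0,-1],0],
    [[0,0,-1],0],
    [[0,0,-1],0]
  ]
}}

```text
time: 11.38
tool_pos: [0.4177, 0.3153, 0.1175]
ee_rot: [3.138, 0.002, 2.702]
wrist_force: [0.3, 0.2, -0.1]
width: 0.0165
```

Emit:
{"fn": "servo_tool", "kwargs": {
  "rows": [
    [[-0.88,-0.62,-0.2],0],
    [[-0.88,-0.62,-0.2],0],
    [[-0.88,-0.62,-0.2],0]
  ]
}}

```text
time: 11.63
tool_pos: [0.4614, 0.2353, 0.1309]
ee_rot: [-3.138, 0.002, 2.698]
wrist_force: [-0.2, 0.4, 0.0]
width: 0.0162
```

Emit:
{"fn": "servo_tool", "kwargs": {
  "rows": [
    [[-0.88,-0.62,0],0],
    [[-0.88,-0.62,0],0],
    [[-0.88,-0.62,0],0]
  ]
}}

```text
time: 11.88
tool_pos: [0.5035, 0.1597, 0.1295]
ee_rot: [-3.137, -0.0, 2.696]
wrist_force: [-0.2, -0.3, 0.3]
width: 0.0165
```

Emit:
{"fn": "servo_tool", "kwargs": {
  "rows": [
    [[-0.88,-0.62,0],0],
    [[-0.88,-0.62,0],0],
    [[-0.88,-0.62,0],0]
  ]
}}

```text
time: 12.13
tool_pos: [0.5459, 0.0851, 0.1294]
ee_rot: [-3.138, -0.0, 2.697]
wrist_force: [0.1, -0.6, -1.1]
width: 0.0163
```

Emit:
{"fn": "servo_tool", "kwargs": {
  "rows": [
    [[-0.88,-0.62,0],0],
    [[-0.88,-0.62,0],0],
    [[-0.88,-0.62,0],0]
  ]
}}

```text
time: 12.38
tool_pos: [0.5885, 0.0105, 0.1293]
ee_rot: [-3.138, -0.001, 2.697]
wrist_force: [-0.1, -0.5, -0.1]
width: 0.0162
```

Emit:
{"fn": "servo_tool", "kwargs": {
  "rows": [
    [[-0.88,-0.62,0],-0.456],
    [[-0.88,-0.62,0],-0.456],
    [[-0.88,-0.62,0],-0.456],
    [[-0.88,-0.62,0],-0.456],
    [[-0.88,-0.62,0],-0.456],
    [[-0.88,-0.62,0],-0.456],
    [[-0.88,-0.62,0],-0.456],
    [[-0.88,-0.62,0],-0.456],
    [[-0.88,-0.62,0],-0.456]
  ]
}}

```text
time: 13.13
tool_pos: [0.6293, -0.0586, 0.1308]
ee_rot: [3.14, -0.001, -2.866]
wrist_force: [-0.1, 0.7, -0.9]
width: 0.0163
```

```bash
python3 to.py .631 -.0596 .037 -2.866; python3 snap.py wrist w8
```

```text
t 13.13 tool [ 0.6293 -0.0586  0.1308] [ 3.140e+00 -1.000e-03 -2.866e+00] units [-0.017 -0.018  1.173]
turn 0.0
13.1833 [ 0.6295 -0.0587  0.1311] [ 3.1408e+00 -1.0000e-03 -2.8655e+00] [ 0.74  0.57 -0.32] 0.0165
```

View pics/w8.png

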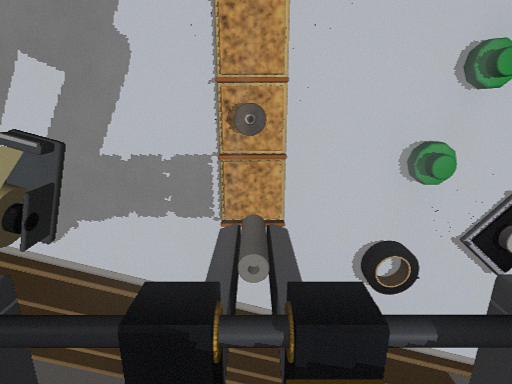

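Emit:
{"fn": "servo_tool", "kwargs": {
  "rows": [
    [[-0.01,-0.02,0.4],0],
    [[-0.01,-0.02,0.8],0],
    [[-0.01,-0.02,0.9],0],
    [[-0.01,-0.02,0.9],0],
    [[-0.01,-0.02,0.9],0]
  ]
}}

```text
time: 13.6
tool_pos: [0.631, -0.0606, 0.0601]
ee_rot: [3.141, -0.0, -2.865]
wrist_force: [0.8, -0.7, 0.2]
width: 0.0168
```

Emit:
{"fn": "servo_tool", "kwargs": {
  "rows": [
    [[0,0,0.12],0],
    [[0,0,0.25],0],
    [[0,0,0.25],0],
    [[0,0,0.25],0],
    [[0,0,0.25],0]
  ]
}}

```text
time: 14.02
tool_pos: [0.6313, -0.0608, 0.0402]
ee_rot: [-3.141, 0.0, -2.864]
wrist_force: [-0.3, -0.2, 0.1]
width: 0.0163
```

```bash
python3 to.py .631 -.0596 .036 -2.866; python3 snap.py wrist w9;python3 snap.py side s9;  python3 - <<'E'
import cv2
a=cv2.imread("pics/s9.png")[140:220,210:330];cv2.imwrite("pics/s9c.png",cv2.resize(a,None,fx=6,fy=6,interpolation=2))
E
```

```text
t 14.02 tool [ 0.6313 -0.0608  0.0402] [-3.141  0.    -2.864] units [-0.001  0.015  0.052]
turn 0.001
14.0667 [ 0.6314 -0.0608  0.0404] [-3.1412e+00  9.0000e-04 -2.8645e+00] [0.57 0.24 0.37] 0.0161
14.1167 [ 0.6315 -0.0608  0.0405] [-3.1412e+00  1.1000e-03 -2.8645e+00] [ 0.52  0.37 -0.06] 0.0165
```

View pics/w9.png

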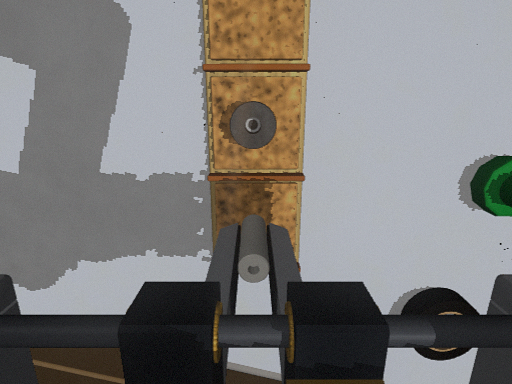

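View pics/s9c.png

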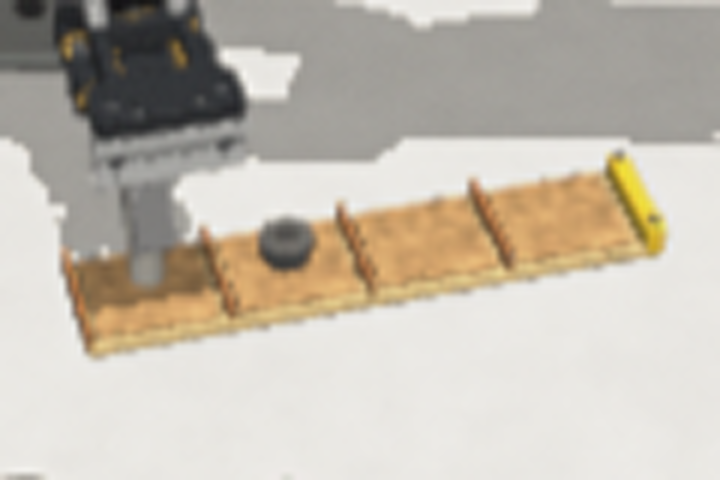

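Emit:
{"fn": "servo_tool", "kwargs": {
  "rows": [
    [[0,0,0.03],0],
    [[0,0,0.05],0],
    [[0,0,0.06],0],
    [[0,0,0.06],0],
    [[0,0,0.06],0]
  ]
}}

```text
time: 14.53
tool_pos: [0.6313, -0.0608, 0.0359]
ee_rot: [-3.141, 0.001, -2.864]
wrist_force: [-0.5, 1.0, 4.4]
width: 0.0165
```

Contact at 4.4 N. Opening slowly, by partial closures first.

Emit:
{"fn": "servo_tool", "kwargs": {
  "rows": [
    [[0,0,0],0],
    [[0,0,0],0],
    [[0,0,0],0]
  ],
  "grip": 0.5
}}

```text
time: 14.78
tool_pos: [0.6308, -0.0607, 0.0344]
ee_rot: [3.141, -0.001, -2.864]
wrist_force: [-0.2, 0.3, 0.5]
width: 0.0235
```

Emit:
{"fn": "servo_tool", "kwargs": {
  "rows": [
    [[0,0,0],0],
    [[0,0,0],0],
    [[0,0,0],0],
    [[0,0,0],0]
  ],
  "grip": -0.6
}}

```text
time: 15.12
tool_pos: [0.631, -0.0607, 0.0349]
ee_rot: [3.141, -0.0, -2.864]
wrist_force: [-0.2, -0.8, -0.3]
width: 0.0467
```

Emit:
{"fn": "servo_tool", "kwargs": {
  "rows": [
    [[0,0,-0.3],0],
    [[0,0,-0.7],0],
    [[0,0,-1],0],
    [[0,0,-1],0],
    [[0,0,-1],0]
  ]
}}

```text
time: 15.53
tool_pos: [0.6324, -0.061, 0.1174]
ee_rot: [-3.14, 0.004, -2.864]
wrist_force: [0.2, -0.1, -0.7]
width: 0.0743
```

```bash
python3 to.py .544 .254 .14 2.702; python3 snap.py wrist w10
```

```text
t 15.53 tool [ 0.6324 -0.061   0.1174] [-3.14   0.004 -2.864] units [-0.015  4.089 -0.283]
turn 0.456
15.5833 [ 0.6311 -0.0607  0.1151] [-3.1415e+00  6.0000e-04 -2.8644e+00] [ 0.2  -0.53 -0.29] 0.075
```

View pics/w10.png

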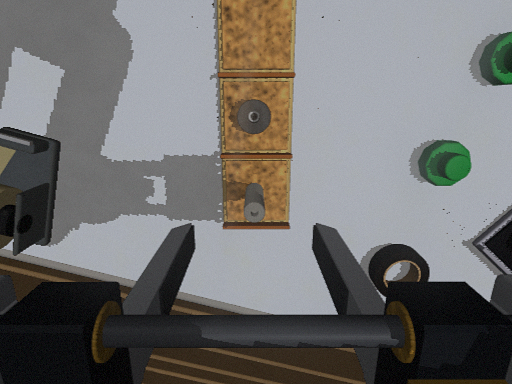

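Emit:
{"fn": "servo_tool", "kwargs": {
  "rows": [
    [[0,1,-0.2],0],
    [[0,1,-0.2],0],
    [[0,1,-0.2],0]
  ]
}}

```text
time: 15.83
tool_pos: [0.6072, 0.0221, 0.1303]
ee_rot: [3.137, -0.001, -2.859]
wrist_force: [0.5, -0.8, 0.3]
width: 0.0749
```

Emit:
{"fn": "servo_tool", "kwargs": {
  "rows": [
    [[0,1,0],0],
    [[0,1,0],0],
    [[0,1,0],0]
  ]
}}

```text
time: 16.08
tool_pos: [0.5843, 0.0989, 0.1287]
ee_rot: [3.137, -0.004, -2.858]
wrist_force: [0.4, 0.4, 0.0]
width: 0.0749
```

Emit:
{"fn": "servo_tool", "kwargs": {
  "rows": [
    [[0,1,0],0],
    [[0,1,0],0],
    [[0,1,0],0]
  ]
}}

```text
time: 16.33
tool_pos: [0.5625, 0.1753, 0.1288]
ee_rot: [3.138, -0.004, -2.858]
wrist_force: [0.3, 0.2, 0.3]
width: 0.0753
```

Emit:
{"fn": "servo_tool", "kwargs": {
  "rows": [
    [[0,1,0],0.456],
    [[0,1,0],0.456],
    [[0,1,0],0.456],
    [[0,1,0],0.456],
    [[0,1,0],0.456],
    [[0,1,0],0.456],
    [[0,1,0],0.456],
    [[0,1,0],0.456],
    [[0,1,0],0.456]
  ]
}}

```text
time: 17.08
tool_pos: [0.5433, 0.2463, 0.13]
ee_rot: [-3.14, -0.001, 2.704]
wrist_force: [-0.4, -1.0, 1.0]
width: 0.0753
```

```bash
python3 to.py .544 .254 .06 2.702; python3 snap.py wrist w11
```

```text
t 17.08 tool [0.5433 0.2463 0.13  ] [-3.140e+00 -1.000e-03  2.704e+00] units [0.033 0.09  0.875]
turn 0.002
17.1333 [0.5434 0.2465 0.1303] [-3.1406e+00 -8.0000e-04  2.7039e+00] [1.22 0.04 0.04] 0.0752
```

View pics/w11.png

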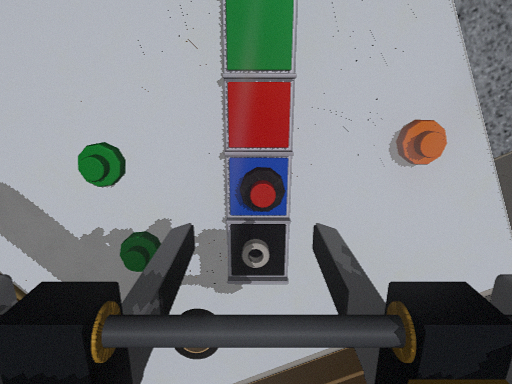

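Run:
```python
from h import *
s=pickle.load(open("w11.pkl","rb"))
b,l=blobs(s,(0,150,60),(8,255,255),(235,170,290,215),30)
print(b,ray(s,262.5,195,.042),"collar",ray(s,256,253.5,.024))
```

```text
[(np.int32(471), [262.62, 194.61], [250, 181, 26, 27])] [0.54501609 0.25362249 0.042     ] collar [0.60446218 0.21965452 0.024     ]
```

Emit:
{"fn": "servo_tool", "kwargs": {
  "rows": [
    [[0.02,0.09,0.4],0],
    [[0.02,0.09,0.8],0],
    [[0.02,0.09,0.8],0],
    [[0.02,0.09,0.8],0],
    [[0.02,0.09,0.8],0]
  ]
}}

```text
time: 17.55
tool_pos: [0.5458, 0.2543, 0.0684]
ee_rot: [3.141, 0.001, 2.703]
wrist_force: [0.2, 1.0, 0.0]
width: 0.075
```

Emit:
{"fn": "servo_tool", "kwargs": {
  "rows": [
    [[0,0,0.3],0],
    [[0,0,0.62],0],
    [[0,0,0.62],0],
    [[0,0,0.62],0],
    [[0,0,0.62],0]
  ]
}}

```text
time: 17.97
tool_pos: [0.5468, 0.2548, 0.0202]
ee_rot: [3.139, 0.003, 2.703]
wrist_force: [-0.2, 0.7, 0.4]
width: 0.075
```

```bash
python3 to.py .5445 .254 .015 2.702
```

```text
t 17.97 tool [0.5468 0.2548 0.0202] [3.139e+00 3.000e-03 2.703e+00] units [ 0.022 -0.021  0.066]
turn 0.0
```

Emit:
{"fn": "servo_tool", "kwargs": {
  "rows": [
    [[0.01,0,0.02],0],
    [[0.01,0,0.02],0],
    [[0.01,0,0.02],0],
    [[0.01,0,0.02],0],
    [[0.01,0,0.02],0],
    [[0.01,0,0.02],0],
    [[0.01,0,0.02],0],
    [[0.01,0,0.02],0],
    [[0.01,0,0.02],0],
    [[0.01,0,0.02],0]
  ],
  "grip": 1
}}

```text
time: 18.8
tool_pos: [0.5446, 0.2547, 0.0163]
ee_rot: [3.141, 0.0, 2.703]
wrist_force: [-0.0, -0.2, 3.6]
width: 0.0432
```

Emit:
{"fn": "servo_tool", "kwargs": {
  "rows": [
    [[0,0,-0.2],0],
    [[0,0,-0.6],0],
    [[0,0,-1],0],
    [[0,0,-1],0],
    [[0,0,-1],0]
  ]
}}

```text
time: 19.22
tool_pos: [0.5459, 0.2551, 0.0982]
ee_rot: [3.138, 0.004, 2.703]
wrist_force: [-0.1, -0.2, -0.5]
width: 0.0431
```

```bash
python3 to.py .496 -.0978 .13 -2.866; python3 snap.py wrist w12
```

```text
t 19.22 tool [0.5459 0.2551 0.0982] [3.138 0.004 2.703] units [-1.311 -4.258 -0.397]
turn -0.455
19.2667 [0.5445 0.2546 0.0959] [3.1411e+00 4.0000e-04 2.7025e+00] [-0.61 -0.67 -0.49] 0.043
```

View pics/w12.png

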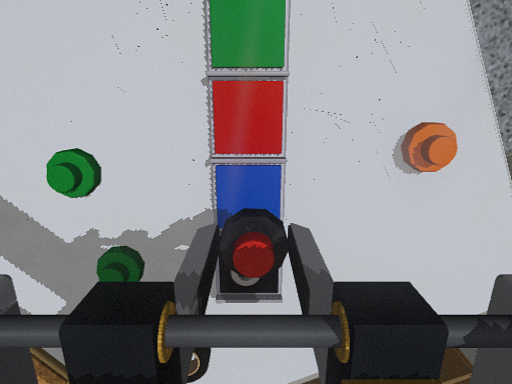

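Emit:
{"fn": "servo_tool", "kwargs": {
  "rows": [
    [[-0.26,-0.85,-0.3],0],
    [[-0.26,-0.85,-0.3],0],
    [[-0.26,-0.85,-0.3],0]
  ]
}}

```text
time: 19.52
tool_pos: [0.5338, 0.1798, 0.1195]
ee_rot: [-3.138, 0.0, 2.699]
wrist_force: [0.9, 0.4, -0.6]
width: 0.043
```

Emit:
{"fn": "servo_tool", "kwargs": {
  "rows": [
    [[-0.26,-0.85,0],0],
    [[-0.26,-0.85,0],0],
    [[-0.26,-0.85,0],0]
  ]
}}

```text
time: 19.77
tool_pos: [0.5224, 0.1096, 0.1173]
ee_rot: [-3.137, -0.003, 2.698]
wrist_force: [0.7, 0.7, 0.2]
width: 0.0435
```

Emit:
{"fn": "servo_tool", "kwargs": {
  "rows": [
    [[-0.26,-0.85,0],0],
    [[-0.26,-0.85,0],0],
    [[-0.26,-0.85,0],0]
  ]
}}

```text
time: 20.02
tool_pos: [0.5127, 0.04, 0.1177]
ee_rot: [-3.138, -0.003, 2.698]
wrist_force: [0.0, 0.1, -0.3]
width: 0.0429
```

Emit:
{"fn": "servo_tool", "kwargs": {
  "rows": [
    [[-0.26,-0.85,0],0],
    [[-0.26,-0.85,0],0],
    [[-0.26,-0.85,0],0]
  ]
}}

```text
time: 20.27
tool_pos: [0.5031, -0.0298, 0.1181]
ee_rot: [-3.139, -0.002, 2.698]
wrist_force: [0.2, -0.4, 0.4]
width: 0.0433
```

Emit:
{"fn": "servo_tool", "kwargs": {
  "rows": [
    [[-0.26,-0.85,0],-0.455],
    [[-0.26,-0.85,0],-0.455],
    [[-0.26,-0.85,0],-0.455],
    [[-0.26,-0.85,0],-0.455],
    [[-0.26,-0.85,0],-0.455],
    [[-0.26,-0.85,0],-0.455],
    [[-0.26,-0.85,0],-0.455],
    [[-0.26,-0.85,0],-0.455],
    [[-0.26,-0.85,0],-0.455]
  ]
}}

```text
time: 21.02
tool_pos: [0.494, -0.0963, 0.1191]
ee_rot: [3.14, -0.001, -2.867]
wrist_force: [1.4, 0.4, -0.6]
width: 0.0432
```

```bash
python3 to.py .4964 -.0977 .03 -2.866; python3 snap.py wrist w13
```

```text
t 21.02 tool [ 0.494  -0.0963  0.1191] [ 3.140e+00 -1.000e-03 -2.867e+00] units [-0.024 -0.024  1.114]
turn -0.001
21.0667 [ 0.494  -0.0966  0.1193] [ 3.1406e+00 -6.0000e-04 -2.8671e+00] [-0.6   0.12 -0.4 ] 0.0434
```

View pics/w13.png

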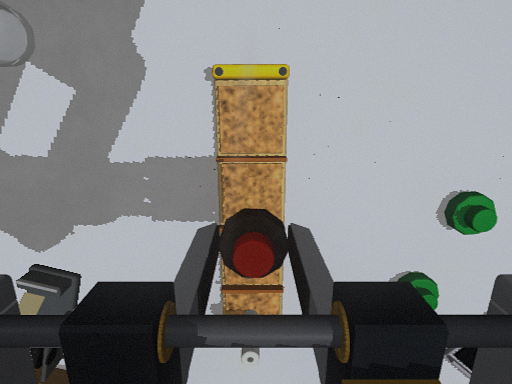

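Emit:
{"fn": "servo_tool", "kwargs": {
  "rows": [
    [[-0.02,-0.02,0.4],0],
    [[-0.02,-0.02,0.8],0],
    [[-0.02,-0.02,0.9],0],
    [[-0.02,-0.02,0.9],0],
    [[-0.02,-0.02,0.9],0]
  ]
}}

```text
time: 21.48
tool_pos: [0.4961, -0.0984, 0.0482]
ee_rot: [3.141, -0.0, -2.866]
wrist_force: [0.6, -0.4, -0.6]
width: 0.0432
```

Emit:
{"fn": "servo_tool", "kwargs": {
  "rows": [
    [[0,0,0.12],0],
    [[0,0,0.25],0],
    [[0,0,0.3],0],
    [[0,0,0.3],0],
    [[0,0,0.3],0],
    [[0,0,0.3],0]
  ]
}}

```text
time: 21.98
tool_pos: [0.4963, -0.0986, 0.0243]
ee_rot: [-3.141, 0.001, -2.866]
wrist_force: [1.3, -0.0, -1.0]
width: 0.043
```

```bash
python3 to.py .4964 -.0977 .016 -2.866; python3 snap.py wrist w14
```

```text
t 21.98 tool [ 0.4963 -0.0986  0.0243] [-3.141e+00  1.000e-03 -2.866e+00] units [-0.005  0.01   0.103]
turn -0.0
22.0333 [ 0.4964 -0.0986  0.0244] [-3.1411e+00  9.0000e-04 -2.8661e+00] [-0.44  0.36 -0.54] 0.0432
```

View pics/w14.png

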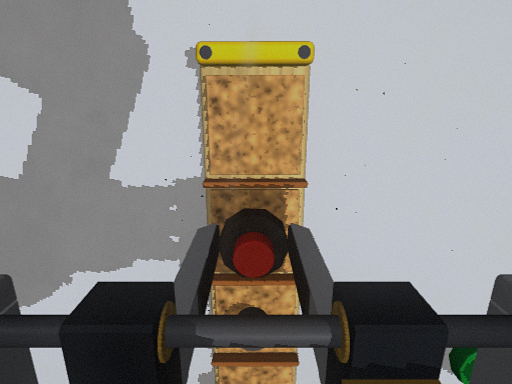

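Emit:
{"fn": "servo_tool", "kwargs": {
  "rows": [
    [[0,0,0.05],0],
    [[0,0,0.08],0],
    [[0,0,0.1],0],
    [[0,0,0.1],0],
    [[0,0,0.1],0]
  ]
}}

```text
time: 22.45
tool_pos: [0.496, -0.0985, 0.0163]
ee_rot: [3.142, 0.0, -2.866]
wrist_force: [-1.2, 1.1, 2.8]
width: 0.0431
```

Emit:
{"fn": "servo_tool", "kwargs": {
  "rows": [
    [[0,0,0.01],0],
    [[0,0,0.01],0],
    [[0,0,0],0],
    [[0,0,0],0],
    [[0,0,0],0],
    [[0,0,0],0]
  ],
  "grip": -0.6
}}

```text
time: 22.95
tool_pos: [0.496, -0.0985, 0.0158]
ee_rot: [3.142, 0.0, -2.866]
wrist_force: [1.1, -0.1, -0.5]
width: 0.0747
```

Emit:
{"fn": "servo_tool", "kwargs": {
  "rows": [
    [[0,0,-0.3],0],
    [[0,0,-0.7],0],
    [[0,0,-1],0],
    [[0,0,-1],0],
    [[0,0,-1],0]
  ]
}}

```text
time: 23.37
tool_pos: [0.4973, -0.0989, 0.0977]
ee_rot: [-3.139, 0.004, -2.866]
wrist_force: [0.0, 0.3, -0.8]
width: 0.0752
```

```bash
python3 to.py .605 .2185 .12 2.702; python3 snap.py wrist w15
```

```text
t 23.37 tool [ 0.4973 -0.0989  0.0977] [-3.139  0.004 -2.866] units [-2.376  3.451 -0.279]
turn 0.455
23.4167 [ 0.496  -0.0985  0.0959] [-3.1414e+00  5.0000e-04 -2.8659e+00] [ 0.05  0.43 -0.31] 0.0751
```

View pics/w15.png

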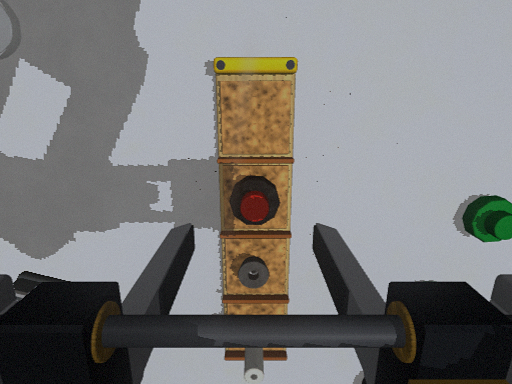

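Emit:
{"fn": "servo_tool", "kwargs": {
  "rows": [
    [[-0.3,0.6,-0.5],0],
    [[-0.59,0.86,-0.5],0],
    [[-0.59,0.86,-0.5],0],
    [[-0.59,0.86,-0.5],0]
  ]
}}

```text
time: 23.75
tool_pos: [0.5231, -0.0173, 0.1352]
ee_rot: [3.141, -0.0, -2.862]
wrist_force: [-0.4, -0.5, 0.1]
width: 0.0753
```

Emit:
{"fn": "servo_tool", "kwargs": {
  "rows": [
    [[-0.59,0.86,0],0],
    [[-0.59,0.86,0],0],
    [[-0.59,0.86,0],0]
  ]
}}

```text
time: 24.0
tool_pos: [0.5491, 0.064, 0.1332]
ee_rot: [3.138, -0.003, -2.861]
wrist_force: [-0.4, -0.8, 0.2]
width: 0.0747
```

Emit:
{"fn": "servo_tool", "kwargs": {
  "rows": [
    [[-0.59,0.86,0],0],
    [[-0.59,0.86,0],0],
    [[-0.59,0.86,0],0]
  ]
}}

```text
time: 24.25
tool_pos: [0.5758, 0.1428, 0.1328]
ee_rot: [3.138, -0.003, -2.861]
wrist_force: [-1.6, -0.1, 0.3]
width: 0.0754
```

Emit:
{"fn": "servo_tool", "kwargs": {
  "rows": [
    [[-0.59,0.88,0],0.455],
    [[-0.59,0.88,0],0.455],
    [[-0.59,0.88,0],0.455],
    [[-0.59,0.88,0],0.455],
    [[-0.59,0.88,0],0.455],
    [[-0.59,0.88,0],0.455],
    [[-0.59,0.88,0],0.455],
    [[-0.59,0.88,0],0.455],
    [[-0.59,0.88,0],0.455]
  ]
}}

```text
time: 25.0
tool_pos: [0.6019, 0.2179, 0.1347]
ee_rot: [-3.14, -0.001, 2.704]
wrist_force: [-0.1, -0.4, 0.4]
width: 0.0749
```

```bash
python3 snap.py wrist w16
python3 - <<'E'
from h import *
s=pickle.load(open("w16.pkl","rb"))
b,l=blobs(s,(0,0,80),(179,70,255),(232,170,282,232),30);
for x in b: print(x,ray(s,*x[1],.024).round(4))
E
python3 to.py .605 .2185 .015 2.702
```

```text
25.05 [0.6021 0.2182 0.1351] [-3.1405e+00 -9.0000e-04  2.7033e+00] [-0.09  0.09 -0.04] 0.0751
(np.int32(450), [256.51, 192.82], [243, 179, 28, 28]) [0.6057 0.2184 0.024 ]
(np.int32(606), [256.61, 225.01], [232, 218, 50, 14]) [0.6366 0.2042 0.024 ]
t 25.05 tool [0.6021 0.2182 0.1351] [-3.140e+00 -1.000e-03  2.703e+00] units [-0.032  0.019  1.501]
turn 0.001
```

View pics/w16.png

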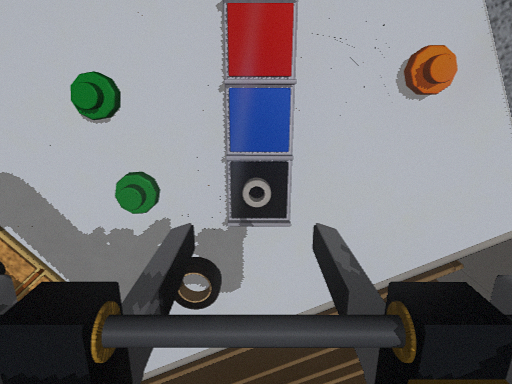

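Run:
```python
from h import *
s=pickle.load(open("w16.pkl","rb"))
p=ray(s,197,285,.019);d=p[:2]-[.6055,.2185];c,n=np.cos(2.703),np.sin(2.703)
print(p,"tool x,y:",d@[c,n],d@[n,-c])
```

```text
[0.67498399 0.11432251 0.019     ] tool x,y: -0.10714796066262433 -0.06480964200304819
```

Emit:
{"fn": "servo_tool", "kwargs": {
  "rows": [
    [[-0.04,0.01,0.4],0],
    [[-0.04,0.01,0.8],0],
    [[-0.04,0.01,0.8],0],
    [[-0.04,0.01,0.8],0],
    [[-0.04,0.01,0.8],0]
  ]
}}

```text
time: 25.47
tool_pos: [0.6062, 0.2186, 0.0733]
ee_rot: [3.141, 0.001, 2.703]
wrist_force: [0.9, -0.0, 0.3]
width: 0.0755
```

Emit:
{"fn": "servo_tool", "kwargs": {
  "rows": [
    [[0,0,0.3],0],
    [[0,0,0.6],0],
    [[0,0,0.67],0],
    [[0,0,0.67],0],
    [[0,0,0.67],0],
    [[0,0,0.67],0]
  ]
}}

```text
time: 25.97
tool_pos: [0.6073, 0.2191, 0.0211]
ee_rot: [3.139, 0.003, 2.703]
wrist_force: [0.6, 1.0, -0.8]
width: 0.0749
```

```bash
python3 to.py .6055 .2185 .0145 2.702
```

```text
t 25.97 tool [0.6073 0.2191 0.0211] [3.139e+00 3.000e-03 2.703e+00] units [ 0.017 -0.016  0.082]
turn 0.0
```

Emit:
{"fn": "servo_tool", "kwargs": {
  "rows": [
    [[0.01,-0.01,0.04],0],
    [[0.01,-0.01,0.06],0],
    [[0.01,-0.01,0.06],0],
    [[0.01,-0.01,0.06],0]
  ]
}}

```text
time: 26.3
tool_pos: [0.6045, 0.2183, 0.0137]
ee_rot: [3.141, 0.0, 2.703]
wrist_force: [0.8, 0.4, -0.1]
width: 0.0752
```

Emit:
{"fn": "servo_tool", "kwargs": {
  "rows": [
    [[0,0,0],0],
    [[0,0,0],0],
    [[0,0,0],0],
    [[0,0,0],0],
    [[0,0,0],0],
    [[0,0,0],0],
    [[0,0,0],0],
    [[0,0,0],0],
    [[0,0,0],0],
    [[0,0,0],0],
    [[0,0,0],0],
    [[0,0,0],0]
  ],
  "grip": 1
}}

```text
time: 27.3
tool_pos: [0.6045, 0.2182, 0.0135]
ee_rot: [3.141, 0.0, 2.703]
wrist_force: [-0.8, 0.9, 0.2]
width: 0.0266
```

Emit:
{"fn": "servo_tool", "kwargs": {
  "rows": [
    [[0,0,-0.2],0],
    [[0,0,-0.6],0],
    [[0,0,-1],0],
    [[0,0,-1],0],
    [[0,0,-1],0]
  ]
}}

```text
time: 27.72
tool_pos: [0.6063, 0.2187, 0.0966]
ee_rot: [3.138, 0.005, 2.702]
wrist_force: [-0.2, -0.7, -1.6]
width: 0.0268
```

```bash
python3 to.py .4291 -.1175 .13 -2.866; python3 snap.py wrist w17
```

```text
t 27.72 tool [0.6063 0.2187 0.0966] [3.138 0.005 2.702] units [ 0.218 -4.745 -0.417]
turn -0.455
27.7667 [0.6048 0.2183 0.0941] [3.1406e+00 1.1000e-03 2.7025e+00] [ 0.05  0.53 -0.71] 0.0266
```

View pics/w17.png

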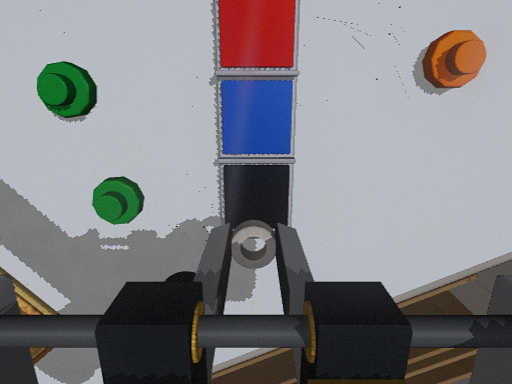

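Emit:
{"fn": "servo_tool", "kwargs": {
  "rows": [
    [[0.04,-0.95,-0.4],0],
    [[0.04,-0.95,-0.4],0],
    [[0.04,-0.95,-0.4],0]
  ]
}}

```text
time: 28.02
tool_pos: [0.5676, 0.1464, 0.126]
ee_rot: [-3.138, 0.0, 2.699]
wrist_force: [1.3, 0.3, 0.9]
width: 0.0266
```

Emit:
{"fn": "servo_tool", "kwargs": {
  "rows": [
    [[0.04,-0.95,0],0],
    [[0.04,-0.95,0],0],
    [[0.04,-0.95,0],0]
  ]
}}

```text
time: 28.27
tool_pos: [0.5306, 0.0793, 0.1229]
ee_rot: [-3.136, -0.004, 2.698]
wrist_force: [-1.5, -0.6, -1.0]
width: 0.0266
```

Emit:
{"fn": "servo_tool", "kwargs": {
  "rows": [
    [[0.04,-0.95,0],0],
    [[0.04,-0.95,0],0],
    [[0.04,-0.95,0],0]
  ]
}}

```text
time: 28.52
tool_pos: [0.4961, 0.0125, 0.1234]
ee_rot: [-3.138, -0.003, 2.698]
wrist_force: [-0.1, 0.1, -1.1]
width: 0.0271
```

Emit:
{"fn": "servo_tool", "kwargs": {
  "rows": [
    [[0.04,-0.95,0],0],
    [[0.04,-0.95,0],0],
    [[0.04,-0.95,0],0]
  ]
}}

```text
time: 28.77
tool_pos: [0.4615, -0.0546, 0.1239]
ee_rot: [-3.139, -0.003, 2.698]
wrist_force: [0.3, 1.2, -0.8]
width: 0.0266
```

Emit:
{"fn": "servo_tool", "kwargs": {
  "rows": [
    [[0.04,-0.95,0],-0.455],
    [[0.04,-0.95,0],-0.455],
    [[0.04,-0.95,0],-0.455],
    [[0.04,-0.95,0],-0.455],
    [[0.04,-0.95,0],-0.455],
    [[0.04,-0.95,0],-0.455],
    [[0.04,-0.95,0],-0.455],
    [[0.04,-0.95,0],-0.455],
    [[0.04,-0.95,0],-0.455]
  ]
}}

```text
time: 29.52
tool_pos: [0.4287, -0.1182, 0.1248]
ee_rot: [3.14, -0.001, -2.868]
wrist_force: [-0.3, 0.0, -0.3]
width: 0.0267
```

```bash
python3 to.py .4291 -.1175 .03 -2.866; python3 snap.py wrist w18
```

```text
t 29.52 tool [ 0.4287 -0.1182  0.1248] [ 3.140e+00 -1.000e-03 -2.868e+00] units [-0.008  0.007  1.185]
turn -0.001
29.5667 [ 0.4286 -0.1183  0.1249] [ 3.1407e+00 -5.0000e-04 -2.8675e+00] [-0.29  0.43 -1.26] 0.0263
```

View pics/w18.png

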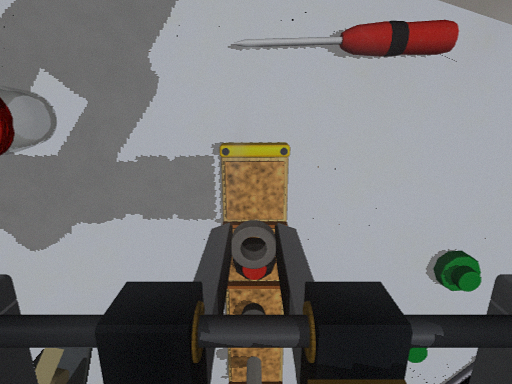

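Emit:
{"fn": "servo_tool", "kwargs": {
  "rows": [
    [[-0.01,0.01,0.4],0],
    [[-0.01,0.01,0.8],0],
    [[-0.01,0.01,0.9],0],
    [[-0.01,0.01,0.9],0],
    [[-0.01,0.01,0.9],0]
  ]
}}

```text
time: 29.98
tool_pos: [0.4292, -0.1179, 0.0538]
ee_rot: [3.141, -0.0, -2.867]
wrist_force: [0.1, -0.6, -0.2]
width: 0.0268
```

Emit:
{"fn": "servo_tool", "kwargs": {
  "rows": [
    [[0,0,0.15],0],
    [[0,0,0.3],0],
    [[0,0,0.37],0],
    [[0,0,0.37],0],
    [[0,0,0.37],0],
    [[0,0,0.37],0]
  ]
}}

```text
time: 30.48
tool_pos: [0.43, -0.1184, 0.0253]
ee_rot: [-3.14, 0.002, -2.866]
wrist_force: [-0.4, 0.1, -0.3]
width: 0.027
```

```bash
python3 to.py .4291 -.1175 .0137 -2.866; python3 snap.py wrist w19
python3 - <<'E'
from h import *
s=pickle.load(open("w19.pkl","rb"))
g=s["pixels"][:,225:235].astype(float).mean(1)
print([(y,g[y].round(0).tolist()) for y in list(range(150,190,3))+list(range(255,300,3))])
E
```

```text
t 30.48 tool [ 0.43   -0.1184  0.0253] [-3.140e+00  2.000e-03 -2.866e+00] units [0.009 0.013 0.145]
turn -0.0
30.5333 [ 0.43   -0.1183  0.0252] [-3.1401e+00  2.0000e-03 -2.8661e+00] [ 0.98 -0.4  -1.15] 0.0268
[(150, [172.0, 176.0, 182.0]), (153, [173.0, 176.0, 183.0]), (156, [172.0, 176.0, 181.0]), (159, [167.0, 172.0, 179.0]), (162, [98.0, 84.0, 43.0]), (165, [148.0, 122.0, 42.0]), (168, [172.0, 160.0, 40.0]), (171, [170.0, 166.0, 37.0]), (174, [170.0, 164.0, 38.0]), (177, [170.0, 161.0, 36.0]), (180, [171.0, 142.0, 33.0]), (183, [88.0, 77.0, 55.0]), (186, [103.0, 89.0, 60.0]), (189, [102.0, 80.0, 52.0]), (255, [43.0, 40.0, 38.0]), (258, [43.0, 36.0, 31.0]), (261, [56.0, 43.0, 31.0]), (264, [57.0, 45.0, 30.0]), (267, [55.0, 42.0, 28.0]), (270, [63.0, 54.0, 38.0]), (273, [41.0, 28.0, 20.0]), (276, [44.0, 30.0, 21.0]), (279, [88.0, 54.0, 31.0]), (282, [98.0, 59.0, 32.0]), (285, [98.0, 71.0, 42.0]), (288, [86.0, 62.0, 38.0]), (291, [121.0, 87.0, 49.0]), (294, [131.0, 95.0, 55.0]), (297, [130.0, 96.0, 55.0])]
```

View pics/w19.png

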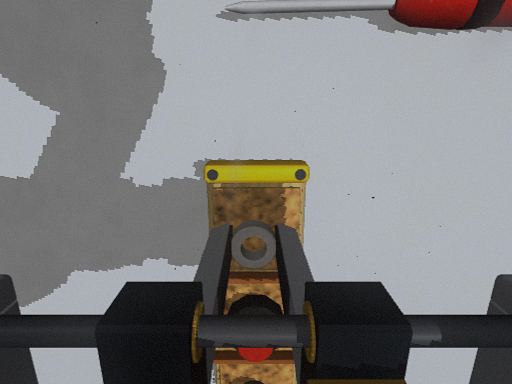

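Emit:
{"fn": "servo_tool", "kwargs": {
  "rows": [
    [[0,0,0.06],0],
    [[0,0,0.1],0],
    [[0,0,0.14],0],
    [[0,0,0.14],0],
    [[0,0,0.14],0]
  ]
}}

```text
time: 30.95
tool_pos: [0.4291, -0.118, 0.0133]
ee_rot: [-3.141, 0.0, -2.866]
wrist_force: [-1.2, 0.2, 5.2]
width: 0.0267
```

Run:
```python
from h import *
s=pickle.load(open("w19.pkl","rb"))
a=ray(s,254,281,.018)[:2];b=ray(s,257,172,.02)[:2];u=(a-b)/np.linalg.norm(a-b)
print(a,b,np.linalg.norm(a-b),a-u*.035,ray(s,253.5,245,.0252+.0105))
```

```text
[ 0.46413552 -0.10842548] [ 0.38906894 -0.12778726] 0.07752334776479604 [ 0.43024469 -0.11716688] [ 0.42948156 -0.11858224  0.0357    ]
```

Contact, and the collar is within 2 mm of the pocket centre. Releasing.

Emit:
{"fn": "servo_tool", "kwargs": {
  "rows": [
    [[0,0,0],0],
    [[0,0,0],0],
    [[0,0,0],0],
    [[0,0,0],0],
    [[0,0,0],0],
    [[0,0,0],0],
    [[0,0,0],0]
  ],
  "grip": -0.6
}}

```text
time: 31.53
tool_pos: [0.429, -0.1179, 0.0125]
ee_rot: [3.141, -0.0, -2.866]
wrist_force: [-0.6, 0.0, 0.5]
width: 0.0703
```

Emit:
{"fn": "servo_tool", "kwargs": {
  "rows": [
    [[0,0,-0.3],0],
    [[0,0,-0.7],0],
    [[0,0,-1],0],
    [[0,0,-1],0],
    [[0,0,-1],0]
  ]
}}

```text
time: 31.95
tool_pos: [0.4301, -0.1184, 0.0942]
ee_rot: [-3.139, 0.003, -2.866]
wrist_force: [-0.4, -0.1, -0.1]
width: 0.075
```

Emit:
{"fn": "servo_tool", "kwargs": {
  "rows": [
    [[0.3,0,-1],0],
    [[1,0,-1],0],
    [[1,0,-1],0],
    [[1,0,-1],0],
    [[1,0,-1],0],
    [[1,0,-1],0]
  ]
}}

```text
time: 32.45
tool_pos: [0.3516, -0.1393, 0.1708]
ee_rot: [3.139, -0.001, -2.866]
wrist_force: [-0.1, 0.1, -0.6]
width: 0.0752
```

```bash
python3 snap.py wrist w20; python3 snap.py side s20; python3 snap.py top t20
python3 - <<'E'
import cv2,numpy as np
a=cv2.imread("pics/s20.png")[130:250,190:350];a=cv2.resize(a,None,fx=4,fy=4,interpolation=2)
cv2.imwrite("pics/s20c.png",a)
E
```

```text
32.5 [ 0.3517 -0.1391  0.1706] [ 3.1387e+00 -2.1000e-03 -2.8657e+00] [ 0.23 -0.13 -0.59] 0.075
32.55 [ 0.3517 -0.139   0.1705] [ 3.1384e+00 -2.5000e-03 -2.8653e+00] [ 0.15 -0.04  0.53] 0.0746
32.6 [ 0.3519 -0.139   0.1707] [ 3.1385e+00 -2.5000e-03 -2.8650e+00] [-0.23 -0.16  0.04] 0.0752
```

View pics/w20.png

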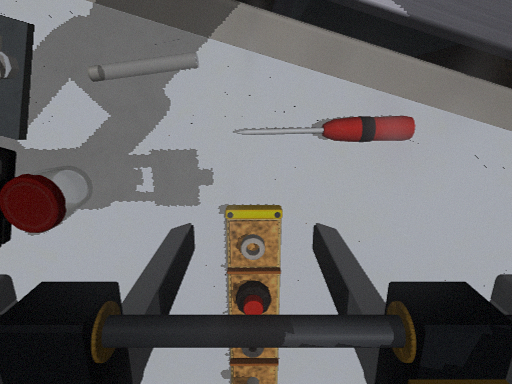

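View pics/s20c.png

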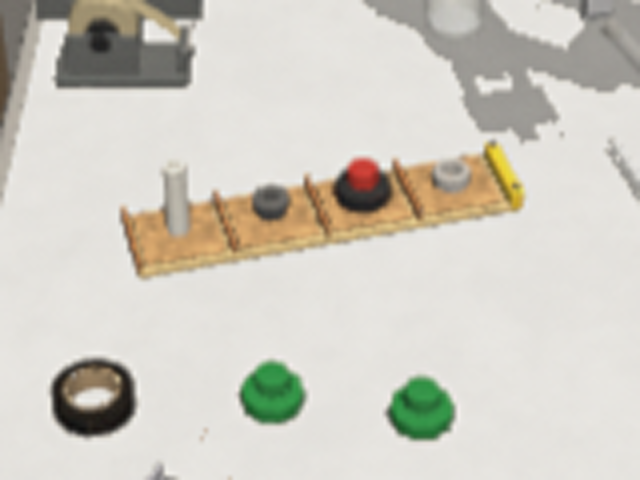

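View pics/t20.png

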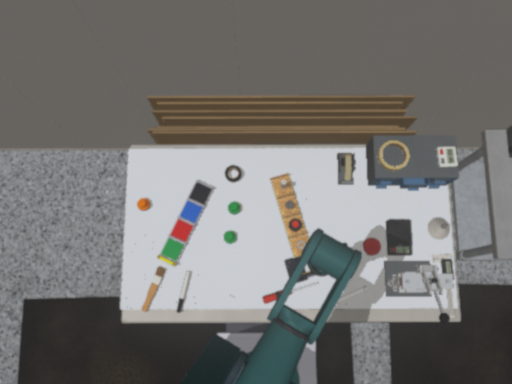

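All four stand upright in order (side crop, from the stop: collar, knob, foot, post), and the jar and tape are where they were. One numeric check, then I'll hand in.

Run:
```python
from h import *
s=pickle.load(open("s20.pkl","rb"))
c=np.array([.530,-.088]);u=-np.array([.962,.273]);v=np.array([u[1],-u[0]])
for n,px,py,z in(("post",176,168,.072),("foot",272,198,.028),("knob",363,168,.042),("collar",451,171,.024)):
    p=ray(s,190+px/4,130+py/4,z)[:2]-c;print(n,"along",(p@u).round(4),"across",(p@v).round(4))
from bench import robot
print(robot.close_job())
```

```text
post along -0.1049 across 0.0052
foot along -0.0352 across 0.0036
knob along 0.0337 across 0.0043
collar along 0.1024 across 0.0034
the job is handed in; nothing more can be done
None
```

I moved all four parts to the wooden rail in reverse order and handed the job in at about 33 s. From the yellow stop they now run collar, knob, foot, post.

- **Position:** in the last side view the parts were within 3 mm of their pocket middles along the rail. Across it they showed 3–5 mm off, all to the same side. The wrist views had them within about 2 mm, so that offset looks like a difference between the two cameras' calibrations. Either way it is inside the 12 mm allowed.
- **Standing:** all four looked upright, and the gripper was well clear when I handed in.
- **Bystanders:** the jar, the tape and the look-alike knobs were not touched and look unmoved in the last top view. I judged that by eye and did not measure it.
- **Failures:** no check failed. The highest wrist force I saw was about 5 N, while setting parts down.

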